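# Clear the spice jars, fetch the salt cellar, put the jars back

## Robot

A 7-joint arm with a two-finger parallel gripper is mounted at the origin on the work surface. World frame = base frame: x ahead of the robot, y to its left, z up, the work surface at z = 0. Lengths are in m, angles in rad, forces in N, time in s.
With the tool pointing down it reaches from about 0.4 to 0.9 m from the base axis. Payload 5.5 kg.
Tool frame: the origin (TCP) lies where the fingers leave the gripper's body, on its centre line; the fingertips stand 66 mm ahead of it and the grasp point (between the pads) lies 47 mm ahead of it; z points along the fingers, y is the direction in which the jaws open and shut (so a half turn about z gives the same grasp; the last joint's range is limited). The gripper opens to 92 mm and grips with 3 to 60 N. Pads are 19 mm wide; open, the fingers measure 130 mm over their backs; the gripper's body (75 mm by 190 mm) begins 47 mm behind the grasp point.
Start: joints at [1.375, 0.501, -0.427, 1.55, 0.221, 1.138, -0.21], TCP at [0.288, -0.583, 0.292] pointing down, gripper open.
Joint ranges: [-2.88, 2.88], [-0.31, 2.03], [-1.54, 1.56], [0.2, 2.42], [-1.41, 4.55], [0.19, 2.02], [-2.57, 2.57]. Speed limits (rad/s): [2.57, 2.57, 3.14, 3.14, 3.14, 3.14, 3.14].

## Interface

Orientations are given as a 3x3 rotation matrix whose columns are the frame's x, y, z axes.
In Python, from bench import r, vision, ticket gives the robot as it stands.
- The arm moves only by the shell command python3 -m jog 'ROWS'. ROWS is JSON, one flat list of numbers, 7 for each row, row after row: the opening, from 0 (shut) to 1 (fully open), then the shift along the tool's x, y, z in m, then the turn, a rotation vector about the tool's x, y, z in rad. In form: [claw, dx, dy, dz, ax, ay, az, claw, dx, dy, dz, ax, ay, az, ...]. A call has 1 to 5 rows; each row is the pose to reach, as a shift and turn from the pose commanded when the call began, along the tool's axes at that moment; what a row does not reach only later rows make up. A row lasts 1/12 s, in which the tool goes at most 41.7 mm and 7.16 degrees, less where a joint would pass 70% of its speed; a pose out of reach is approached as far as the arm can. A call with a gripper value outside its range is refused whole. The fingers move at their own pace and stop on an object; the grip force is fixed at half the most. Time passes only in rows, so rows that repeat a pose let the fingers close. It gives the time, the measured TCP pose, the force and the opening at its end, in the units of the state.
- r.get_obs(): the state, without advancing time (a new reading comes with each control period).
- vision.read_camera(name): name is "scene" or "side" or "wrist"; returns (picture, depth): 420x560x3 uint8, red, green, blue; 420x560 float32, m along the optical axis (not along the pixel's ray), 0 where there is no reading.
- vision.get_calibration(name): a dict with "camera_matrix" (3x3 intrinsics, pixels), "dist_coeffs" ([k1, k2, p1, p2, k3] as OpenCV has them; the pictures are not rectified), "position" and "orientation" of the camera in the world. Camera axes: x right, y up, looking along -z (the intrinsics and any distortion apply to the point x, -y, -z); pixel columns grow to the right and rows downward; lengths in m; the calibration is good to about 2 mm. A picture is of the moment at which its call begins: read the wrist's pose just before it. get_calibration takes no time and is no camera call; for the wrist camera it gives the pose at the moment of the call.
- ticket.job_done(): hands the job in, once; it reports no verdict.
The state is a dict: "clock": time; "joint_positions": joint angles; "qvel": joint speeds; "joint_torque": joint torques, N m; "position": TCP position; "tool_rot": TCP orientation; "contact_force": force on the tool from outside, world axes, zero at the start; "ft_torque": the same for the moment, N m; "gripper_width": finger opening in m.
Only numpy, scipy, OpenCV 4.12 (cv2) and the standard library are available. Lean on these libraries where they do the work, as an engineer would, in place of code of your own. Each camera call takes 0.05 s, during which the arm holds its last target.

## Task

I need the black salt cellar out for cooking, but the three hexagonal glass jars hem it in on the shelf: first stand all three jars upright on the wooden chopping board, then set the salt cellar in the middle of the round cork mat, and after that put each jar back exactly where it stood on the shelf. Set the jars and the cellar down gently, never dropping or tipping them, and leave the oak box and the pepper mill undisturbed.

Things in the scene. Friction and masses are not known exactly. Their poses are not given: they have to be found in the camera images.
- jar_tall_mid (a point): Tall slim jar (cinnamon sticks): clear hexagonal glass jar with a round flat steel lid, 46 mm across the flats (53 mm across the corners), 92 mm tall with the lid; the glass is straight-sided up to 70 mm above its foot, the lid is 40 mm across; about 220 g. Upright on the shelf at the start. The point is its centre, 46 mm above its foot; z is up its axis; x is square to one pair of flats (other pairs at 60 degree steps).
- jar_mid_mid (a point): Middle-sized jar (nutmegs): clear hexagonal glass jar with a round flat steel lid, 56 mm across the flats (65 mm across the corners), 78 mm tall with the lid; the glass is straight-sided up to 56 mm above its foot, the lid is 48 mm across; about 240 g. Upright on the shelf at the start. The point is its centre, 39 mm above its foot; z is up its axis; x is square to one pair of flats (other pairs at 60 degree steps).
- jar_squat_mid (a point): Squat wide jar (cardamom pods): clear hexagonal glass jar with a round flat steel lid, 66 mm across the flats (76 mm across the corners), 64 mm tall with the lid; the glass is straight-sided up to 42 mm above its foot, the lid is 57 mm across; about 240 g. Upright on the shelf at the start. The point is its centre, 32 mm above its foot; z is up its axis; x is square to one pair of flats (other pairs at 60 degree steps).
- cellar_mid (a point): Round black ceramic salt cellar with its lid fixed on: 60 mm diameter, straight-sided from 6 to 40 mm above its foot, lid flat to 48 mm, small knob 16 mm wide on top up to 58 mm; about 260 g. It stands near the shelf's back upstand with one jar in front of it and one on each side; before those are cleared there is too little room beside it for fingers. The point is 24 mm above its foot on its axis; z is up.
- board: Fixed wooden chopping board lying on the worktop, 170 mm along its x, 280 mm along its y, 18 mm thick, flat. Origin: centre of its underside; z up. The side area for the jars: it holds all three in a row along its y about 90 mm apart. It may lie to the left or to the right.
- mat: Fixed round cork mat on the worktop, 116 mm diameter, 10 mm thick, flat. Origin: centre of its underside; z up. It lies on the side opposite the chopping board.
- shelf: Fixed low wooden shelf at the back of the worktop, 200 mm along its x (front to back), 480 mm along its y; its top is 70 mm above the worktop; along the back edge an upstand 12 mm thick rises 25 mm above the top (its inner face is 88 mm behind the middle). Front and ends are open. The jars on it have free room for fingers in front of and behind them (along the shelf x), less beside them. Origin: centre of its underside, on the worktop; x points to the back, z up.
- oak_box: Bystander: small closed oak box with brass hinges, 110 mm along x, 85 mm along y, 64 mm tall, standing near one end of the shelf. Origin: centre of its underside.
- mill: Bystander: dark wooden pepper mill, 52 mm diameter, 132 mm tall, standing near the other end of the shelf. Origin: centre of its underside.

How it is judged:
On the way, in this order (a step that is already met when the one before it is completed fails the run):
1. all three jars stand upright and released on the chopping board (x of jar_tall_mid in the frame of board between -0.08 and 0.08 m and y of jar_tall_mid in the frame of board between -0.135 and 0.135 m and z of jar_tall_mid in the frame of board between 0.056 and 0.072 m and linear speed of each of jar_tall, jar_mid, jar_squat below 0.03 m/s and angle between each of jar_tall_mid, jar_mid_mid, jar_squat_mid's own z axis and vertical below 0.12 rad and contact force between the fingers and jar_tall below 0.5 N and x of jar_mid_mid in the frame of board between -0.08 and 0.08 m and y of jar_mid_mid in the frame of board between -0.135 and 0.135 m and z of jar_mid_mid in the frame of board between 0.049 and 0.065 m and contact force between the fingers and jar_mid below 0.5 N and x of jar_squat_mid in the frame of board between -0.08 and 0.08 m and y of jar_squat_mid in the frame of board between -0.135 and 0.135 m and z of jar_squat_mid in the frame of board between 0.042 and 0.058 m and contact force between the fingers and jar_squat below 0.5 N), for 0.2 s.
2. the salt cellar stands upright and released in the middle of the cork mat (within 15 mm) (horizontal distance between cellar_mid and mat below 0.015 m and z of cellar_mid in the frame of mat between 0.028 and 0.04 m and linear speed of cellar below 0.03 m/s and angle between cellar_mid's own z axis and vertical below 0.12 rad and contact force between the fingers and cellar below 0.5 N), for 0.2 s.
At the end, for the whole second after the job is handed in: Each jar stands upright (7 degrees), released and still within 15 mm of where it started; the salt cellar stands so on the cork mat within 15 mm of its centre; the oak box and the upright pepper mill are within 15 mm of where they stood (all of step 2 and distance of each of jar_tall_mid, jar_mid_mid, jar_squat_mid, oak_box, mill from where it was at the start of the episode below 0.015 m and linear speed of each of jar_tall, jar_mid, jar_squat below 0.03 m/s and angle between each of jar_tall_mid, jar_mid_mid, jar_squat_mid, mill's own z axis and vertical below 0.12 rad and contact force between the fingers and jar_tall below 0.5 N and contact force between the fingers and jar_mid below 0.5 N and contact force between the fingers and jar_squat below 0.5 N); the robot touches nothing.
It fails at once if a jar or the salt cellar is tipped by more than about 35 degrees (angle between any of jar_tall_mid, jar_mid_mid, jar_squat_mid, cellar_mid's own z axis and vertical above 0.6 rad).
It fails at once if a jar or the salt cellar is dropped: it falls faster than 0.6 m/s (from about 20 mm up) while not held ((linear speed of jar_tall above 0.6 m/s and contact force between the fingers and jar_tall below 0.1 N) or (linear speed of jar_mid above 0.6 m/s and contact force between the fingers and jar_mid below 0.1 N) or (linear speed of jar_squat above 0.6 m/s and contact force between the fingers and jar_squat below 0.1 N) or (linear speed of cellar above 0.6 m/s and contact force between the fingers and cellar below 0.1 N)).
It fails at once if the oak box or the pepper mill is pushed more than 30 mm or the mill is knocked over (distance of any of oak_box, mill from where it was at the start of the episode above 0.03 m or angle between mill's own z axis and vertical above 0.6 rad).
It also fails if it takes over 138 s, if anything falls off the work surface, if the arm or the gripper's body presses on something with over 40 N, if the wrist force passes 120 N, or if a joint passes its speed limit or range.

## Working session

There is one attempt and no reset: what is moved stays moved. The work goes in short steps, Python scripts to look and compute and a shell command to move; the robot and the scene stay as the last step left them, time stands still between calls to the robot, and variables do not carry over. Pictures are saved under pics/ and viewed, and the job is handed in when it is done.

```bash
ls -la; mkdir -p pics
python3 - <<'E'
from bench import r, vision, ticket
import cv2, numpy as np
o=r.get_obs()
print({k:np.round(v,3).tolist() for k,v in o.items()})
for n in ("scene","side","wrist"):
    c=vision.get_calibration(n); print(n,{k:np.round(v,3).tolist() for k,v in c.items()})
    p,d=vision.read_camera(n); cv2.imwrite(f"pics/a_{n}.png",p[:,:,::-1]); np.savez(f"a_{n}.npz",p=p,d=d,**{k:np.array(v) for k,v in c.items()})
E
```

```text
total 12
drwxr-xr-x  3 agent agent 4096 Dec  6 16:46 .
drwxr-xr-x 23 root  root  4096 Dec  6 16:46 ..
drwxr-xr-x  2 agent agent 4096 Dec  6 16:46 pics
{'clock': 0.0, 'joint_positions': [1.375, 0.502, -0.427, 1.551, 0.221, 1.138, -0.21], 'qvel': [-0.0, 0.0, -0.002, 0.002, -0.001, -0.001, -0.001], 'joint_torque': [-0.0, -56.658, -5.816, -27.91, -0.069, 0.031, 0.0], 'position': [0.288, -0.582, 0.291], 'tool_rot': [[0.897, 0.443, -0.001], [0.443, -0.897, 0.002], [0.0, -0.002, -1.0]], 'contact_force': [0.641, 0.308, -0.013], 'ft_torque': [0.025, -0.003, -0.017], 'gripper_width': 0.092}
scene {'camera_matrix': [[418.895, 0.0, 279.389], [0.0, 418.895, 210.8], [0.0, 0.0, 1.0]], 'dist_coeffs': [0.037, 0.0, 0.0, 0.0, 0.0], 'position': [1.187, -0.198, 0.584], 'orientation': [[0.274, -0.557, 0.784], [0.962, 0.149, -0.23], [0.012, 0.817, 0.577]]}
side {'camera_matrix': [[384.479, 0.0, 284.38], [0.0, 384.479, 205.408], [0.0, 0.0, 1.0]], 'dist_coeffs': [-0.111, 0.0, 0.0, 0.0, 0.0], 'position': [0.171, 0.411, 0.568], 'orientation': [[-0.748, 0.404, -0.526], [-0.663, -0.48, 0.574], [-0.021, 0.779, 0.627]]}
wrist {'camera_matrix': [[371.779, 0.0, 280.499], [0.0, 371.779, 206.068], [0.0, 0.0, 1.0]], 'dist_coeffs': [-0.021, 0.0, 0.0, 0.0, 0.0], 'position': [0.36, -0.546, 0.384], 'orientation': [[0.443, 0.856, 0.267], [-0.897, 0.424, 0.129], [-0.003, -0.297, 0.955]]}
```

View pics/a_scene.png

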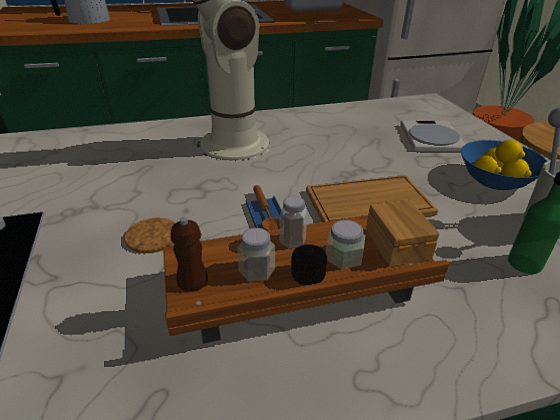

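View pics/a_side.png

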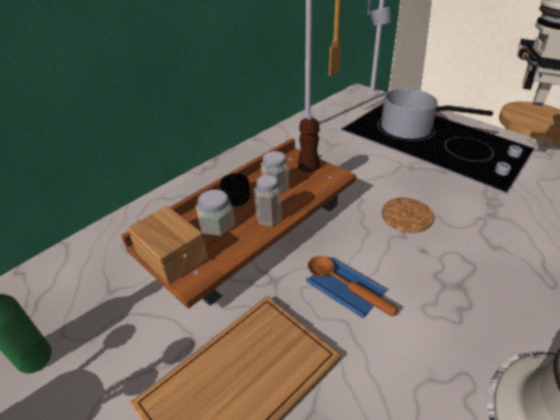

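View pics/a_wrist.png

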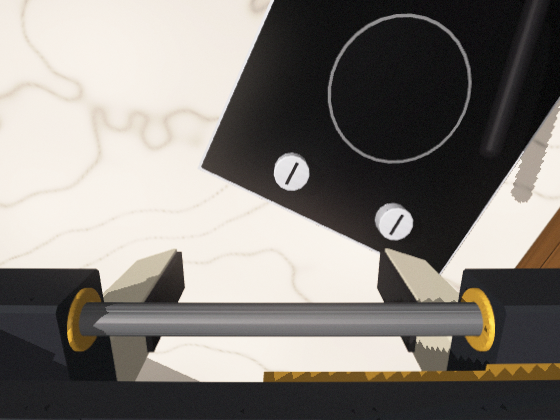

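The scene view shows the board on the robot's left at (370,198), the mat on its right at (150,235), and the shelf with mill, mid jar, tall jar, cellar, squat jar and box. I'll set up helpers and take coarse measurements.

```bash
cat > h.py <<'E'
import cv2, numpy as np
def load(f):
    z=np.load(f); return {k:z[k] for k in z.files}
def grab(name,f):
    from bench import r, vision
    c=vision.get_calibration(name); p,d=vision.read_camera(name)
    z=dict(p=p,d=d,**{k:np.array(v,float) for k,v in c.items()}); np.savez(f+".npz",**z)
    cv2.imwrite(f"pics/{f}.png",p[:,:,::-1]); return z
def rays(z,uv):
    n=cv2.undistortPoints(np.array(uv,float).reshape(-1,1,2),z['camera_matrix'],z['dist_coeffs']).reshape(-1,2)
    return np.c_[n[:,0],-n[:,1],-np.ones(len(n))]@z['orientation'].T
def plane(z,uv,h):
    R=rays(z,uv);C=z['position'];return C+R*((h-C[2])/R[:,2])[:,None]
def cloud(z):
    H,W=z['d'].shape;u,v=np.meshgrid(np.arange(W),np.arange(H))
    R=rays(z,np.c_[u.ravel(),v.ravel()]);return (z['position']+R*z['d'].ravel()[:,None]).reshape(H,W,3)
def proj(z,P):
    c=(np.atleast_2d(P)-z['position'])@z['orientation']; c=c*[1,-1,-1]
    return cv2.projectPoints(c,np.zeros(3),np.zeros(3),z['camera_matrix'],z['dist_coeffs'])[0].reshape(-1,2)
def tri(za,uva,zb,uvb):
    a=rays(za,[uva])[0];b=rays(zb,[uvb])[0];M=np.c_[a,-b];s=np.linalg.lstsq(M,zb['position']-za['position'],rcond=None)[0]
    A=za['position']+a*s[0];B=zb['position']+b*s[1];return (A+B)/2,np.linalg.norm(A-B)
E
python3 - <<'E'
from h import *
S=load('a_scene.npz');D=load('a_side.npz')
cs=cloud(S);cd=cloud(D)
def at(c,n,pts):
    for k,(u,v) in pts.items(): print(n,k,np.round(np.median(c[v-1:v+2,u-1:u+2].reshape(-1,3),0),3))
at(cs,'sc',dict(mat=(150,235),mill=(184,222),mid=(256,236),tall=(293,202),sq=(347,230),cellar=(310,250),box=(402,215),board=(370,198),sl=(170,330),sr=(445,283),shelf=(285,262)))
at(cd,'si',dict(mat=(408,214),mill=(310,123),mid=(275,160),tall=(267,184),sq=(213,202),cellar=(237,185),box=(168,235),board=(240,370),spoon=(320,267),shelf=(250,240)))
# triangulated lid centres
for k,a,b in [('mid',(256,236),(275,160)),('tall',(293,202),(267,184)),('sq',(347,230),(213,202))]:
    print(k,tri(S,a,D,b))
for k,a in [('sh back L',(446,267)),('sh back R',(166,320)),('matc',(150,235))]: print(k,plane(S,[a],0.095))
# board corners in scene and side at z=.018
print(plane(S,[(308,186),(398,178),(437,215),(326,224)],.018))
E
```

```text
sc mat [ 0.42  -0.266  0.008]
sc mill [ 0.653 -0.192  0.197]
sc mid [ 0.653 -0.081  0.147]
sc tall [0.592 0.003 0.161]
sc sq [0.661 0.081 0.133]
sc cellar [0.688 0.004 0.126]
sc box [0.645 0.198 0.132]
sc board [0.42  0.26  0.016]
sc sl [ 0.739 -0.237  0.064]
sc sr [ 0.709  0.282 -0.003]
sc shelf [ 0.644 -0.026  0.068]
si mat [ 0.405 -0.259  0.009]
si mill [ 0.635 -0.184  0.189]
si mid [ 0.636 -0.073  0.148]
si tall [0.577 0.012 0.162]
si sq [0.642 0.09  0.135]
si cellar [0.668 0.008 0.116]
si box [0.633 0.197 0.133]
si board [0.42  0.248 0.018]
si spoon [ 0.462 -0.004  0.008]
si shelf [0.57  0.073 0.069]
mid (array([ 0.64462952, -0.0798049 ,  0.14078187]), np.float64(0.0024494189279476307))
tall (array([0.58394638, 0.00547918, 0.15495895]), np.float64(0.00013894476881315057))
sq (array([0.65198722, 0.0848305 , 0.12561742]), np.float64(0.0022534208264123785))
sh back L [[0.75547729 0.22632338 0.095     ]]
sh back R [[ 0.74691681 -0.23899027  0.095     ]]
matc [[ 0.53580268 -0.25529276  0.095     ]]
[[0.33116224 0.12936    0.018     ]
 [0.35438279 0.37244669 0.018     ]
 [0.52838657 0.37642019 0.018     ]
 [0.49454398 0.11551054 0.018     ]]
```

Both views agree to about 15 mm, so the coarse layout is good. Next I'll look from above with the wrist camera, using a planner helper that only prints the shifts for me to type.

```bash
cat > go.py <<'E'
# prints the shift & turn (tool axes) to a target TCP x y z yaw(deg of tool x in world), tool down
import sys,numpy as np
from bench import r
from scipy.spatial.transform import Rotation as Ro
def rt(yaw):
    a=np.radians(yaw);return np.array([[np.cos(a),np.sin(a),0],[np.sin(a),-np.cos(a),0],[0,0,-1.]])
def go(x,y,z,yaw):
    o=r.get_obs();R=np.array(o['tool_rot']);p=np.array(o['position'])
    s=R.T@(np.array([x,y,z])-p);w=Ro.from_matrix(R.T@rt(yaw)).as_rotvec()
    print('t%.2f'%o['clock'],'pos',np.round(p,4),'yaw %.1f'%np.degrees(np.arctan2(R[1,0],R[0,0])),'F',np.round(o['contact_force'],1),'w %.4f'%o['gripper_width'])
    print('SHIFT',np.round(s,4),'TURN',np.round(w,4),'rows %.1f'%max(np.linalg.norm(s)/.0417,np.linalg.norm(w)/.125),'j7 %.2f'%o['joint_positions'][6])
if __name__=='__main__': go(*map(float,sys.argv[1:5]))
E
python3 go.py 0.64 0.03 0.42 90
```

```text
t0.15 pos [ 0.2876 -0.5824  0.2914] yaw 26.3 F [-0.  -0.1  0.2] w 0.0914
SHIFT [ 0.5872 -0.3932 -0.128 ] TURN [-1.300e-03 -9.000e-04 -1.112e+00] rows 17.2 j7 -0.21
```

```bash
python3 -m jog '[1,0.02,-0.015,-0.03,0,0,-0.1, 1,0.05,-0.035,-0.065,0,0,-0.2, 1,0.08,-0.05,-0.095,0,0,-0.3, 1,0.11,-0.07,-0.12,0,0,-0.4, 1,0.14,-0.09,-0.128,0,0,-0.5]'; python3 go.py 0.64 0.03 0.42 90
```

```text
clock: 0.57
position: [0.3701, -0.4472, 0.4204]
tool_rot: [[0.572, 0.82, 0.002], [0.82, -0.572, -0.003], [-0.002, 0.004, -1.0]]
contact_force: [1.2, -1.3, 0.4]
gripper_width: 0.0921
t0.57 pos [ 0.3701 -0.4472  0.4204] yaw 55.1 F [ 1.2 -1.3  0.4] w 0.0921
SHIFT [ 0.5458 -0.0518 -0.0007] TURN [ 0.0029  0.0028 -0.6094] rows 13.1 j7 0.08
```

```bash
python3 -m jog '[1,0.04,-0.004,0,0,0,-0.1, 1,0.08,-0.008,0,0,0,-0.2, 1,0.12,-0.012,0,0,0,-0.3, 1,0.16,-0.016,0,0,0,-0.4, 1,0.2,-0.02,0,0,0,-0.5]'; python3 go.py 0.64 0.03 0.42 90
```

```text
clock: 0.98
position: [0.4684, -0.2699, 0.4175]
tool_rot: [[0.107, 0.994, -0.0], [0.994, -0.107, -0.001], [-0.001, -0.0, -1.0]]
contact_force: [1.4, 0.3, 0.1]
gripper_width: 0.0919
t0.98 pos [ 0.4684 -0.2699  0.4175] yaw 83.9 F [1.4 0.3 0.1] w 0.0919
SHIFT [ 0.3165  0.1385 -0.0027] TURN [-0.0002  0.0006 -0.1073] rows 8.3 j7 0.20
```

```bash
python3 -m jog '[1,0.036,-0.022,0,0,0,-0.07, 1,0.07,-0.045,0,0,0,-0.07, 1,0.11,-0.07,0,0,0,-0.07, 1,0.15,-0.09,0,0,0,-0.07, 1,0.18,-0.11,0,0,0,-0.07]'; python3 go.py 0.64 0.03 0.42 90
```

```text
clock: 1.4
position: [0.3794, -0.0811, 0.417]
tool_rot: [[0.042, 0.999, -0.0], [0.999, -0.042, 0.001], [0.001, -0.0, -1.0]]
contact_force: [0.6, 0.8, 0.2]
gripper_width: 0.0923
t1.40 pos [ 0.3794 -0.0811  0.417 ] yaw 87.6 F [0.6 0.8 0.2] w 0.0923
SHIFT [ 0.1219  0.2557 -0.003 ] TURN [-0.0002 -0.0006 -0.0417] rows 6.8 j7 0.27
```

```bash
python3 -m jog '[1,0.015,0.037,0,0,0,-0.04, 1,0.03,0.075,0,0,0,-0.04, 1,0.05,0.11,0,0,0,-0.04, 1,0.07,0.15,0,0,0,-0.04, 1,0.09,0.185,0,0,0,-0.04]'; python3 go.py 0.64 0.03 0.42 90
```

```text
clock: 1.82
position: [0.569, -0.0024, 0.4173]
tool_rot: [[0.006, 1.0, 0.0], [1.0, -0.006, -0.002], [-0.002, 0.0, -1.0]]
contact_force: [-0.4, -1.7, 1.4]
gripper_width: 0.0922
t1.82 pos [ 0.569  -0.0024  0.4173] yaw 89.7 F [-0.4 -1.7  1.4] w 0.0922
SHIFT [ 0.0328  0.0708 -0.0027] TURN [ 0.0005  0.0018 -0.0056] rows 1.9 j7 -0.34
```

```bash
python3 -m jog '[1,0.015,0.037,0,0,0,0, 1,0.033,0.071,0,0,0,0, 1,0.033,0.071,0,0,0,0]'; python3 -c "
from h import *
grab('wrist','b1')"; python3 go.py 0.64 0.03 0.42 90
```

```text
clock: 2.07
position: [0.642, 0.0363, 0.4141]
tool_rot: [[-0.003, 1.0, -0.002], [1.0, 0.003, 0.006], [0.006, -0.002, -1.0]]
contact_force: [-1.5, -0.3, -0.6]
gripper_width: 0.0915
t2.12 pos [0.6399 0.0348 0.4148] yaw 90.2 F [-0.5 -0.4  0.3] w 0.0920
SHIFT [-0.0048  0.     -0.0052] TURN [-0.0034 -0.0046  0.0029] rows 0.2 j7 -0.42
```

View pics/b1.png

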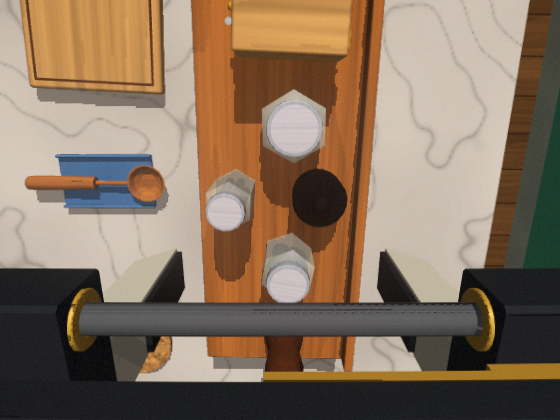

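The wrist view shows the lids of squat (294,129), tall (226,211) and mid (288,283), and the cellar at (319,197). The hexes have corners along world y, so flats face ±x as hoped. I'll take a still frame here, plus a second view from 0.1 m away.

```bash
python3 -c "
from h import *
grab('wrist','b2')"; python3 -m jog '[1,-0.04,0,0,0,0,0, 1,-0.08,0,0,0,0,0, 1,-0.11,0,0,0,0,0, 1,-0.11,0,0,0,0,0,1,-0.11,0,0,0,0,0]';python3 -m jog '[1,0,0,0,0,0,0,1,0,0,0,0,0,0]'; python3 -c "
from h import *
grab('wrist','b3')"; python3 go.py 0.64 -.08 .42 90
```

```text
clock: 2.58
position: [0.637, -0.0837, 0.4175]
tool_rot: [[0.009, 1.0, -0.001], [1.0, -0.009, -0.002], [-0.002, -0.001, -1.0]]
contact_force: [-1.2, 0.4, -0.2]
gripper_width: 0.0916
clock: 2.75
position: [0.6374, -0.0778, 0.4183]
tool_rot: [[0.001, 1.0, 0.001], [1.0, -0.001, -0.0], [-0.0, 0.001, -1.0]]
contact_force: [0.1, 1.0, 0.7]
gripper_width: 0.0915
t2.80 pos [ 0.6376 -0.0774  0.4182] yaw 90.0 F [-0.1 -0.1  0. ] w 0.0921
SHIFT [-0.0026  0.0024 -0.0018] TURN [0.0007 0.0002 0.0001] rows 0.1 j7 -0.25
```

View pics/b3.png

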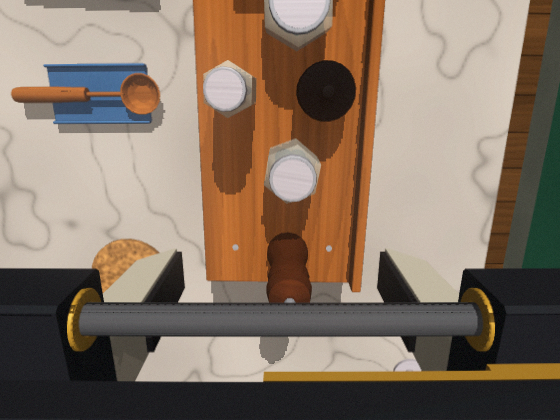

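```bash
cat > lid.py <<'E'
from h import *
def blob(z,uv,r,kind):
    p=z['p'].astype(int);R,G,B=p[...,0],p[...,1],p[...,2]
    if kind=='lid': m=(B>=G+3)&(R>130)&(abs(R-B)<40)
    elif kind=='black': m=(p.max(2)<45)
    m=m.astype(np.uint8)
    w=np.zeros_like(m);cv2.circle(w,tuple(map(int,uv)),int(r),1,-1);m&=w
    m=cv2.morphologyEx(m,cv2.MORPH_OPEN,np.ones((3,3)))
    m=cv2.morphologyEx(m,cv2.MORPH_CLOSE,np.ones((5,5)))
    cs,_=cv2.findContours(m,cv2.RETR_EXTERNAL,cv2.CHAIN_APPROX_NONE)
    c=max(cs,key=cv2.contourArea);e=cv2.fitEllipse(cv2.convexHull(c));return e,c
E
python3 - <<'E'
from lid import *
A=load('b2.npz');B=load('b3.npz')
for n,a,b in [('squat',(294,129),(298,6)),('tall',(226,211),(225,89)),('mid',(288,283),(292,178))]:
    ea,_=blob(A,a,38,'lid');eb,_=blob(B,b,38,'lid')
    print(n,np.round(ea,1).tolist() if 0 else (np.round(ea[0],1),np.round(ea[1],1)),(np.round(eb[0],1),np.round(eb[1],1)))
    P,g=tri(A,ea[0],B,eb[0]);print('  ',np.round(P,4),'gap %.4f'%g)
    for z,e in ((A,ea),(B,eb)):
        f=P[2];print('   plane',np.round(plane(z,[e[0]],f),4),'diam',round(np.mean(e[1])*np.median(np.linalg.norm(P-z['position'])*abs((P-z['position'])/np.linalg.norm(P-z['position'])@z['orientation'][:,2]))/z['camera_matrix'][0,0],4))
# print pixel vals
for uv in [(294,129),(270,105),(226,211),(240,185)]: print(A['p'][uv[1],uv[0]])
for z,uv in ((A,(319,197)),(B,(326,91))): print(z['p'][uv[1],uv[0]],z['p'][uv[1]+12,uv[0]+12])
cA=cloud(A);cB=cloud(B)
for c,uv in ((cA,(310,180)),(cB,(335,100)),(cA,(300,135)),(cA,(226,211)),(cB,(292,178)),(cA,(285,350)),(cB,(250,230))): print(np.round(c[uv[1],uv[0]],4))
E
```

```text
Traceback (most recent call last):
  File "lid.py", line 11, in blob
    c=max(cs,key=cv2.contourArea);e=cv2.fitEllipse(cv2.convexHull(c));return e,c
                                    ~~~~~~~~~~~~~~^^^^^^^^^^^^^^^^^^^
cv2.error: OpenCV(4.12.0) /io/opencv/modules/imgproc/src/shapedescr.cpp:361: error: (-201:Incorrect size of input array) There should be at least 5 points to fit the ellipse in function 'fitEllipseNoDirect'
```

Run:
```python
from lid import *
A=load('b2.npz');B=load('b3.npz')
for z,uv in ((A,(294,129)),(A,(226,211)),(A,(288,283)),(B,(225,89)),(B,(292,178)),(A,(319,197)),(B,(326,91))):
    u,v=uv; print('row',uv,[tuple(z['p'][v,x].tolist()) for x in range(u-36,u+37,6)])
```

```text
row (294, 129) [(167, 98, 50), (112, 76, 51), (175, 172, 173), (211, 199, 202), (208, 198, 200), (212, 201, 202), (211, 200, 202), (209, 199, 200), (212, 203, 203), (211, 200, 203), (208, 198, 199), (157, 152, 153), (177, 103, 54)]
row (226, 211) [(196, 183, 167), (198, 185, 170), (146, 120, 100), (156, 148, 146), (205, 195, 197), (208, 194, 196), (203, 193, 193), (202, 190, 192), (201, 190, 192), (181, 175, 175), (133, 120, 106), (177, 105, 52), (181, 107, 51)]
row (288, 283) [(165, 92, 45), (184, 108, 51), (110, 77, 55), (175, 170, 173), (205, 194, 197), (211, 198, 199), (202, 191, 194), (195, 185, 186), (199, 188, 190), (202, 191, 193), (135, 112, 90), (171, 99, 52), (170, 96, 43)]
row (225, 89) [(201, 188, 176), (201, 189, 173), (181, 109, 57), (208, 198, 198), (211, 199, 201), (208, 198, 200), (207, 197, 197), (204, 193, 196), (204, 190, 193), (178, 176, 177), (124, 115, 105), (99, 78, 64), (182, 104, 49)]
row (292, 178) [(179, 106, 52), (189, 113, 52), (132, 120, 103), (210, 197, 200), (206, 196, 196), (204, 192, 195), (198, 185, 187), (201, 190, 191), (205, 195, 197), (206, 193, 195), (123, 108, 98), (157, 92, 47), (172, 101, 46)]
row (319, 197) [(110, 64, 34), (100, 57, 29), (34, 21, 17), (37, 28, 24), (32, 23, 19), (31, 24, 19), (31, 26, 21), (35, 25, 24), (28, 21, 17), (32, 22, 18), (39, 31, 27), (89, 53, 30), (94, 58, 31)]
row (326, 91) [(99, 58, 28), (56, 36, 20), (33, 22, 16), (31, 21, 20), (31, 26, 22), (28, 17, 15), (31, 25, 19), (29, 21, 14), (30, 22, 21), (30, 22, 18), (31, 23, 20), (171, 98, 49), (87, 54, 31)]
```

```bash
sed -i "s/m=(B>=G+3).*/m=(B>=G-2)\&(R>184)/; s/m=(p.max(2)<45)/m=(p.max(2)<50)/" lid.py
python3 - <<'E'
from lid import *
A=load('b2.npz');B=load('b3.npz')
for n,a,b,k,r in [('squat',(294,129),(298,6),'lid',38),('tall',(226,211),(225,89),'lid',28),('mid',(288,283),(292,178),'lid',32),('cellar',(319,197),(326,91),'black',34)]:
    ea,_=blob(A,a,r,k);eb,_=blob(B,b,r,k)
    P,g=tri(A,ea[0],B,eb[0]);print(n,np.round(P,4),'gap %.4f'%g,np.round(ea[0],1),np.round(eb[0],1))
    for z,e in ((A,ea),(B,eb)):
        dep=abs((P-z['position'])@z['orientation'][:,2]);print('  diam',np.round(np.array(e[1])*dep/371.8,4))
cA=cloud(A);cB=cloud(B)
for c,uv in ((cA,(310,180)),(cB,(335,100)),(cA,(300,135)),(cA,(226,211)),(cB,(292,178)),(cA,(250,335)),(cB,(250,230))): print(np.round(c[uv[1],uv[0]],4))
E
```

```text
squat [0.6556 0.0838 0.1268] gap 0.0010 [296.5 126.1] [300.    1.2]
  diam [0.0486 0.0496]
  diam [0.0473 0.051 ]
tall [0.5876 0.0066 0.1653] gap 0.0001 [226.8 210.5] [223.8  87.6]
  diam [0.031  0.0331]
  diam [0.0326 0.0369]
mid [ 0.6498 -0.0802  0.1489] gap 0.0000 [289.9 282.9] [292.4 178.8]
  diam [0.0361 0.0397]
  diam [0.0398 0.0401]
cellar [0.6849 0.0042 0.1019] gap 0.0010 [320.5 195.9] [325.6  90.5]
  diam [0.0611 0.0654]
  diam [0.0608 0.0637]
[0.671  0.0259 0.1163]
[ 0.6934 -0.0051  0.1186]
[0.6585 0.0757 0.1344]
[0.5863 0.0052 0.1626]
[ 0.6494 -0.0797  0.1474]
[0.6334 0.0607 0.4328]
[ 0.5992 -0.1645  0.0706]
```

```bash
cat > top.py <<'E'
from h import *
def top(z,xy,h,r,tol=.005):
    c=cloud(z).reshape(-1,3);ok=(z['d'].ravel()>0)&(np.hypot(*(c[:,:2]-xy).T)<r)&(abs(c[:,2]-h)<tol)
    q=c[ok]
    if len(q)<20: return None
    lo,hi=np.percentile(q[:,:2],1,0),np.percentile(q[:,:2],99,0)
    return np.round(q[:,:2].mean(0),4),np.round((lo+hi)/2,4),np.round(hi-lo,4),'z %.4f'%np.median(q[:,2]),len(q)
E
python3 - <<'E'
from top import *
for f in ('b2','b3','a_scene','a_side'):
    z=load(f+'.npz')
    for n,xy,h,r in (('squat',(.656,.084),.134,.04),('tall',(.587,.006),.162,.032),('mid',(.650,-.08),.148,.036),('cellar',(.685,.004),.118,.04),('box',(.64,.2),.134,.09),('mat',(.41,-.26),.01,.08),('board',(.42,.25),.018,.19)):
        print(f,n,*(top(z,xy,h,r) or ['-']))
E
```

```text
b2 squat [0.6548 0.0842] [0.6549 0.0839] [0.0523 0.0525] z 0.1347 2568
b2 tall [0.5877 0.0064] [0.5876 0.0057] [0.0364 0.0366] z 0.1627 1212
b2 mid [ 0.6497 -0.0784] [ 0.6494 -0.0795] [0.0443 0.0443] z 0.1485 1377
b2 cellar [0.6845 0.0048] [0.6847 0.004 ] [0.055  0.0551] z 0.1168 2033
b2 box [0.6513 0.1753] [0.6504 0.1747] [0.1074 0.0438] z 0.1342 6188
b2 mat [ 0.4446 -0.2853] [ 0.4406 -0.2843] [0.0529 0.0631] z 0.0104 602
b2 board [0.4113 0.1735] [0.4098 0.1719] [0.1664 0.1004] z 0.0185 12171
b3 squat [0.6549 0.0716] [0.6549 0.0699] [0.053  0.0266] z 0.1346 1630
b3 tall [0.5875 0.0055] [0.5875 0.0052] [0.0367 0.0362] z 0.1627 1555
b3 mid [ 0.6496 -0.0799] [ 0.6495 -0.0803] [0.0441 0.0444] z 0.1486 1742
b3 cellar [0.6845 0.0039] [0.6846 0.0036] [0.0555 0.0555] z 0.1168 2554
b3 box -
b3 mat [ 0.3976 -0.2336] [ 0.4045 -0.2426] [0.0891 0.0779] z 0.0103 1654
b3 board -
a_scene squat [0.6593 0.0821] [0.6576 0.0826] [0.0531 0.0527] z 0.1327 512
a_scene tall [0.5914 0.0042] [0.5897 0.0046] [0.0368 0.0365] z 0.1605 228
a_scene mid [ 0.6541 -0.0815] [ 0.6522 -0.0813] [0.0451 0.0444] z 0.1467 430
a_scene cellar [0.6893 0.0023] [0.6869 0.003 ] [0.0555 0.0546] z 0.1151 589
a_scene box [0.6584 0.1928] [0.6544 0.1935] [0.1075 0.0841] z 0.1324 1712
a_scene mat [ 0.4154 -0.2663] [ 0.4129 -0.2666] [0.1086 0.0972] z 0.0085 1287
a_scene board [0.4083 0.2536] [0.4166 0.2585] [0.1704 0.2737] z 0.0163 3447
a_side squat [0.6508 0.0853] [0.6527 0.0838] [0.0537 0.0532] z 0.1339 481
a_side tall [0.5838 0.0065] [0.5856 0.0053] [0.0366 0.0371] z 0.1616 234
a_side mid [ 0.6458 -0.0791] [ 0.6472 -0.0803] [0.0436 0.0443] z 0.1478 251
a_side cellar [0.6805 0.005 ] [0.683 0.003] [0.0552 0.0546] z 0.1160 362
a_side box [0.6451 0.1969] [0.6488 0.1953] [0.1079 0.0838] z 0.1333 2147
a_side mat [ 0.4075 -0.258 ] [ 0.4086 -0.2605] [0.108  0.1098] z 0.0089 1342
a_side board [0.4174 0.2444] [0.4118 0.2558] [0.1722 0.2629] z 0.0173 14652
```

Both views agree: lid tops at 0.1347/0.1627/0.1486 match the text's heights. Positions repeat within 2 mm. I'll check the shelf yaw and hex yaw on an enlarged crop.

Run:
```python
from h import *
A=load('b2.npz');B=load('b3.npz')
c=np.hstack([cv2.resize(A['p'][80:240,190:360],None,fx=2.3,fy=2.3,interpolation=cv2.INTER_CUBIC),cv2.resize(B['p'][55:215,190:360],None,fx=2.3,fy=2.3,interpolation=cv2.INTER_CUBIC)])
cv2.imwrite('pics/c1.png',c[:,:,::-1]);print(c.shape)
# shelf front edge: first strongly orange pixel per row
for z in (A,B):
    pts=[]
    for v in range(20,230,10):
        row=z['p'][v].astype(int);m=(row[:,0]-row[:,2]>80)&(np.arange(560)>180);u=np.argmax(m);pts.append((u,v))
    P=plane(z,pts,.07);f=np.polyfit(P[:,1],P[:,0],1);print('front edge x=',f, 'res',np.std(P[:,0]-np.polyval(f,P[:,1])))
```

```text
(368, 782, 3)
front edge x= [0.01674866 0.5432442 ] res 0.00032529866863350096
front edge x= [0.01550298 0.54361023] res 0.0003260829435763087
```

View pics/c1.png

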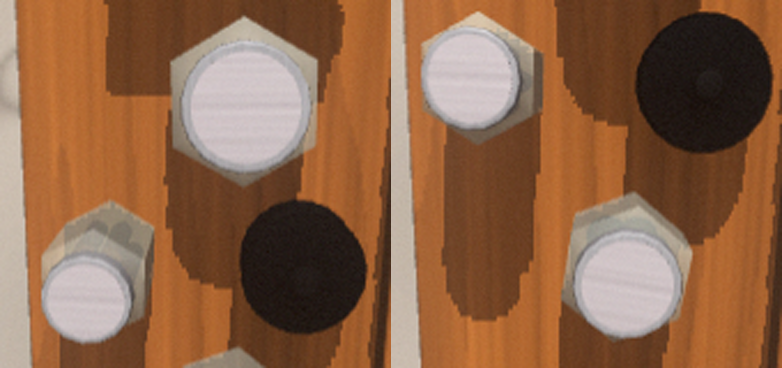

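Shelf yaw is about −0.9°. Squat and tall flats face ±x, and mid is turned roughly −9°. Next is the tall jar, with a 70 mm opening so the rear finger clears the cellar.

```bash
python3 go.py .5876 .0055 .26 90
```

```text
t2.80 pos [ 0.6376 -0.0774  0.4182] yaw 90.0 F [-0.1 -0.1  0. ] w 0.0921
SHIFT [ 0.0829 -0.0501  0.1582] TURN [0.0007 0.0002 0.0001] rows 4.4 j7 -0.25
```

```bash
python3 -m jog '[0.76,0.017,-0.01,0.03,0,0,0, 0.76,0.035,-0.02,0.065,0,0,0, 0.76,0.053,-0.032,0.1,0,0,0, 0.76,0.07,-0.044,0.14,0,0,0, 0.76,0.083,-0.05,0.158,0,0,0]'; python3 -m jog '[0.76,0,0,0,0,0,0,0.76,0,0,0,0,0,0]' ;python3 go.py .5876 .0055 .168 90
```

```text
clock: 3.22
position: [0.585, 0.0063, 0.2562]
tool_rot: [[-0.001, 1.0, -0.004], [1.0, 0.001, -0.0], [-0.0, -0.004, -1.0]]
contact_force: [-0.2, -0.7, -0.7]
gripper_width: 0.0699
clock: 3.38
position: [0.5875, 0.006, 0.2593]
tool_rot: [[-0.002, 1.0, -0.001], [1.0, 0.002, 0.0], [0.0, -0.001, -1.0]]
contact_force: [0.5, 0.2, 0.5]
gripper_width: 0.0701
t3.38 pos [0.5875 0.006  0.2593] yaw 90.1 F [0.5 0.2 0.5] w 0.0701
SHIFT [-0.0006  0.0003  0.0913] TURN [-0.0014 -0.0001  0.0023] rows 2.2 j7 -0.47
```

```bash
python3 -m jog '[0.76,0,0,0.025,0,0,0, 0.76,0,0,0.05,0,0,0, 0.76,0,0,0.07,0,0,0, 0.76,0,0,0.085,0,0,0, 0.76,0,0,0.091,0,0,0]'; python3 -c "
from h import *
grab('wrist','d1');grab('side','d1s')"; python3 go.py .5876 .0055 .168 90
```

```text
clock: 3.8
position: [0.5888, 0.0033, 0.1679]
tool_rot: [[0.003, 1.0, -0.0], [1.0, -0.003, -0.0], [-0.0, -0.0, -1.0]]
contact_force: [-0.7, 0.7, 0.9]
gripper_width: 0.0702
t3.90 pos [0.5888 0.0039 0.1687] yaw 89.9 F [ 0.2 -0.1  0.8] w 0.0694
SHIFT [ 0.0016 -0.0012  0.0007] TURN [ 0.0001 -0.     -0.0025] rows 0.1 j7 -0.55
```

View pics/d1.png

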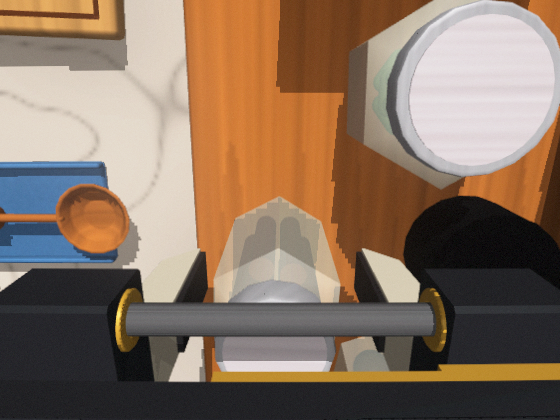

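View pics/d1s.png

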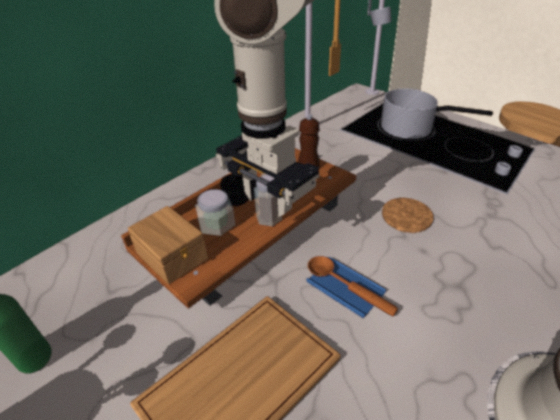

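The jar sits centred between the pads (pixel x about 275 midway between 205 and 357). I'll close and then lift.

```bash
python3 -m jog '[0,0,0,0,0,0,0,0,0,0,0,0,0,0,0,0,0,0,0,0,0,0,0,0,0,0,0,0]'; python3 -m jog '[0,0,0,0,0,0,0,0,0,0,-0.01,0,0,0, 0,0,0,-0.03,0,0,0, 0,0,0,-0.06,0,0,0, 0,0,0,-0.08,0,0,0]'; python3 go.py .414 .342 .246 90
```

```text
clock: 4.23
position: [0.5887, 0.0041, 0.1695]
tool_rot: [[0.002, 1.0, 0.001], [1.0, -0.002, -0.0], [-0.0, 0.001, -1.0]]
contact_force: [-2.3, -0.3, 1.5]
gripper_width: 0.0473
clock: 4.65
position: [0.5885, 0.0047, 0.2507]
tool_rot: [[0.001, 1.0, 0.001], [1.0, -0.001, 0.001], [0.001, 0.001, -1.0]]
contact_force: [0.7, 0.9, -1.5]
gripper_width: 0.0463
t4.65 pos [0.5885 0.0047 0.2507] yaw 89.9 F [ 0.7  0.9 -1.5] w 0.0463
SHIFT [ 0.3371 -0.175   0.0048] TURN [ 0.001  -0.0006 -0.0013] rows 9.1 j7 -0.48
```

```bash
python3 -m jog '[0,0.025,-0.013,0,0,0,0, 0,0.06,-0.031,0,0,0,0, 0,0.095,-0.05,0,0,0,0, 0,0.13,-0.068,0,0,0,0, 0,0.17,-0.088,0,0,0,0]'; python3 go.py .414 .342 .246 90
```

```text
clock: 5.07
position: [0.501, 0.1724, 0.249]
tool_rot: [[0.003, 1.0, 0.001], [1.0, -0.003, -0.0], [-0.0, 0.001, -1.0]]
contact_force: [0.2, -0.1, -2.3]
gripper_width: 0.0459
t5.07 pos [0.501  0.1724 0.249 ] yaw 89.8 F [ 0.2 -0.1 -2.3] w 0.0459
SHIFT [ 0.1693 -0.0876  0.0029] TURN [ 0.0005  0.0005 -0.0032] rows 4.6 j7 -0.80
```

```bash
python3 -m jog '[0,0.035,-0.018,0,0,0,0, 0,0.075,-0.039,0.01,0,0,0, 0,0.115,-0.06,0.02,0,0,0, 0,0.15,-0.078,0.04,0,0,0, 0,0.169,-0.088,0.06,0,0,0]'; python3 -m jog '[0,0,0,0.01,0,0,0,0,0,0,0.02,0,0,0]'; python3 go.py .414 .342 .1167 90
```

```text
clock: 5.48
position: [0.4135, 0.3444, 0.1903]
tool_rot: [[0.0, 1.0, 0.004], [1.0, -0.0, 0.003], [0.003, 0.004, -1.0]]
contact_force: [1.6, 0.9, -1.5]
gripper_width: 0.0459
clock: 5.65
position: [0.4119, 0.3431, 0.168]
tool_rot: [[-0.004, 1.0, -0.001], [1.0, 0.004, 0.0], [0.0, -0.001, -1.0]]
contact_force: [0.7, -1.3, -1.7]
gripper_width: 0.0461
t5.65 pos [0.4119 0.3431 0.168 ] yaw 90.2 F [ 0.7 -1.3 -1.7] w 0.0461
SHIFT [-0.0011  0.0022  0.0513] TURN [-0.0013 -0.0004  0.0042] rows 1.2 j7 -1.25
```

```bash
python3 -m jog '[0,0,0,0.015,0,0,0, 0,0,0,0.03,0,0,0, 0,0,0,0.04,0,0,0, 0,0,0,0.045,0,0,0, 0,0,0,0.047,0,0,0]'; python3 -c "
from h import *
grab('side','e1')";  python3 go.py .414 .342 .1167 90
```

```text
clock: 6.07
position: [0.4146, 0.3396, 0.1203]
tool_rot: [[0.004, 1.0, -0.001], [1.0, -0.004, -0.001], [-0.001, -0.001, -1.0]]
contact_force: [0.1, -0.0, -2.0]
gripper_width: 0.0462
t6.12 pos [0.4146 0.34   0.1207] yaw 89.8 F [ 0.6 -0.7 -1.6] w 0.0458
SHIFT [ 0.002  -0.0006  0.004 ] TURN [-0.0009  0.0006 -0.0034] rows 0.1 j7 -1.31
```

View pics/e1.png

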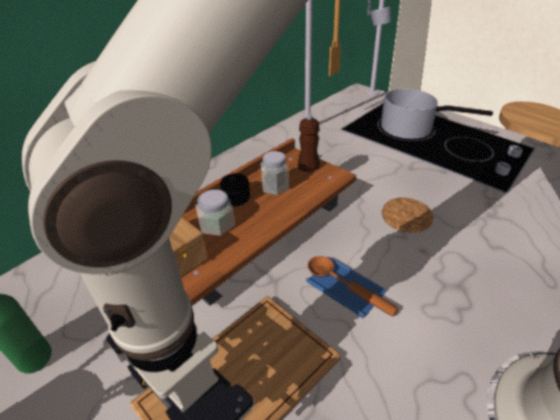

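```bash
python3 -m jog '[0,0,0,0.001,0,0,0, 0,0,0,0.002,0,0,0, 0,0,0,0.003,0,0,0, 0,0,0,0.003,0,0,0]';python3 -m jog '[0,0,0,0.0005,0,0,0, 0,0,0,0.001,0,0,0, 0,0,0,0.001,0,0,0]'
```

```text
clock: 6.45
position: [0.4145, 0.3409, 0.1188]
tool_rot: [[0.002, 1.0, 0.001], [1.0, -0.002, 0.0], [0.0, 0.001, -1.0]]
contact_force: [1.5, -0.2, -2.4]
gripper_width: 0.0462
clock: 6.7
position: [0.4143, 0.3408, 0.1175]
tool_rot: [[0.002, 1.0, 0.0], [1.0, -0.002, -0.0], [-0.0, 0.0, -1.0]]
contact_force: [-0.7, -0.3, -2.2]
gripper_width: 0.0458
```

```bash
python3 -m jog '[0,0,0,0.0005,0,0,0, 0,0,0,0.001,0,0,0, 0,0,0,0.001,0,0,0]';python3 -m jog '[0,0,0,0.0005,0,0,0, 0,0,0,0.001,0,0,0, 0,0,0,0.001,0,0,0]'
```

```text
clock: 6.95
position: [0.4143, 0.3409, 0.1173]
tool_rot: [[0.002, 1.0, 0.001], [1.0, -0.002, -0.001], [-0.001, 0.001, -1.0]]
contact_force: [-1.4, -2.5, 6.9]
gripper_width: 0.046
clock: 7.2
position: [0.4143, 0.341, 0.1173]
tool_rot: [[0.002, 1.0, 0.001], [1.0, -0.002, -0.001], [-0.001, 0.001, -1.0]]
contact_force: [-4.2, -4.8, 16.8]
gripper_width: 0.0463
```

Contact at TCP z 0.1173. I'll ease off 1.5 mm, open, and rise.

```bash
python3 -m jog '[0,0,0,-0.0015,0,0,0, 0.7,0,0,-0.0015,0,0,0, 0.76,0,0,-0.0015,0,0,0,0.76,0,0,-0.0015,0,0,0,0.76,0,0,-0.0015,0,0,0]';python3 -m jog '[0.76,0,0,-0.02,0,0,0, 0.76,0,0,-0.06,0,0,0,0.76,0,0,-0.1,0,0,0,0.76,0,0,-0.125,0,0,0,0.76,0,0,-0.13,0,0,0]'; python3 -c "
from h import *
grab('wrist','e2')"; python3 go.py .655 .084 .25 90
```

```text
clock: 7.62
position: [0.4143, 0.3409, 0.1169]
tool_rot: [[0.002, 1.0, -0.0], [1.0, -0.002, 0.0], [0.0, -0.0, -1.0]]
contact_force: [0.2, -0.1, -0.2]
gripper_width: 0.0671
clock: 8.03
position: [0.4157, 0.3431, 0.2516]
tool_rot: [[0.002, 1.0, 0.006], [1.0, -0.002, 0.005], [0.005, 0.006, -1.0]]
contact_force: [-0.0, 0.0, -0.8]
gripper_width: 0.0697
t8.08 pos [0.4156 0.3423 0.2503] yaw 89.9 F [ 0.1 -0.6  0.9] w 0.0699
SHIFT [-0.2578  0.24    0.0006] TURN [ 0.005  -0.0032 -0.0022] rows 8.4 j7 -1.17
```

View pics/e2.png

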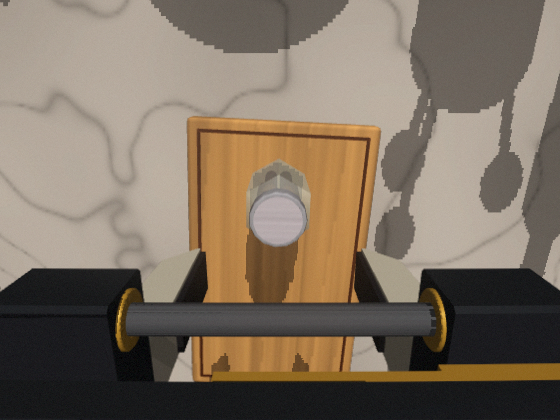

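The tall jar stands on the board, lid at (278,218). On to the squat jar.

```bash
python3 -m jog '[0.9,-0.028,0.026,0,0,0,0, 0.9,-0.056,0.052,0,0,0,0, 0.9,-0.084,0.078,0,0,0,0, 0.9,-0.112,0.104,0,0,0,0, 0.9,-0.14,0.13,0,0,0,0]';python3 -m jog '[0.9,-0.028,0.026,0,0,0,0, 0.9,-0.056,0.052,0,0,0,0, 0.9,-0.084,0.078,0,0,0,0, 0.9,-0.112,0.104,0,0,0,0, 0.9,-0.118,0.11,0,0,0,0]'; python3 go.py .655 .084 .141 90
```

```text
clock: 8.5
position: [0.5444, 0.1985, 0.2453]
tool_rot: [[0.002, 1.0, -0.002], [1.0, -0.002, -0.001], [-0.001, -0.002, -1.0]]
contact_force: [-0.2, 0.5, 0.3]
gripper_width: 0.0827
clock: 8.92
position: [0.6574, 0.0736, 0.2439]
tool_rot: [[0.012, 1.0, -0.001], [1.0, -0.012, -0.004], [-0.004, -0.001, -1.0]]
contact_force: [1.6, -2.2, 0.4]
gripper_width: 0.0827
t8.92 pos [0.6574 0.0736 0.2439] yaw 89.3 F [ 1.6 -2.2  0.4] w 0.0827
SHIFT [ 0.0108 -0.0024  0.1029] TURN [-0.0008  0.0043 -0.0118] rows 2.5 j7 -0.59
```

```bash
python3 -m jog '[0.9,0,0,0,0,0,0,0.9,0,0,0,0,0,0]'; python3 go.py .655 .084 .141 90
```

```text
clock: 9.08
position: [0.653, 0.0821, 0.245]
tool_rot: [[0.003, 1.0, -0.003], [1.0, -0.003, 0.0], [0.0, -0.003, -1.0]]
contact_force: [-0.7, 0.8, -0.2]
gripper_width: 0.0828
t9.08 pos [0.653  0.0821 0.245 ] yaw 89.8 F [-0.7  0.8 -0.2] w 0.0828
SHIFT [0.0018 0.0023 0.104 ] TURN [-0.0031 -0.0005 -0.003 ] rows 2.5 j7 -0.59
```

```bash
python3 -m jog '[0.9,0.001,0.001,0.025,0,0,0, 0.9,0.002,0.002,0.05,0,0,0, 0.9,0.002,0.002,0.075,0,0,0, 0.9,0.002,0.002,0.095,0,0,0, 0.9,0.002,0.002,0.103,0,0,0]';python3 -m jog '[0.9,0,0,0,0,0,0,0.9,0,0,0,0,0,0]'; python3 -c "
from h import *
grab('wrist','f1')"; python3 go.py .655 .084 .141 90
```

```text
clock: 9.5
position: [0.6523, 0.0863, 0.1403]
tool_rot: [[-0.002, 1.0, -0.006], [1.0, 0.002, -0.0], [-0.0, -0.006, -1.0]]
contact_force: [-1.1, -1.6, -1.0]
gripper_width: 0.0825
clock: 9.67
position: [0.6552, 0.086, 0.1443]
tool_rot: [[-0.0, 1.0, -0.0], [1.0, 0.0, 0.001], [0.001, -0.0, -1.0]]
contact_force: [0.1, 0.7, -0.8]
gripper_width: 0.0823
t9.72 pos [0.6559 0.0858 0.1452] yaw 90.0 F [ 0.1 -0.4  0.1] w 0.0826
SHIFT [-0.0018 -0.001   0.0042] TURN [ 0.0013 -0.0008 -0.0004] rows 0.1 j7 -0.66
```

View pics/f1.png

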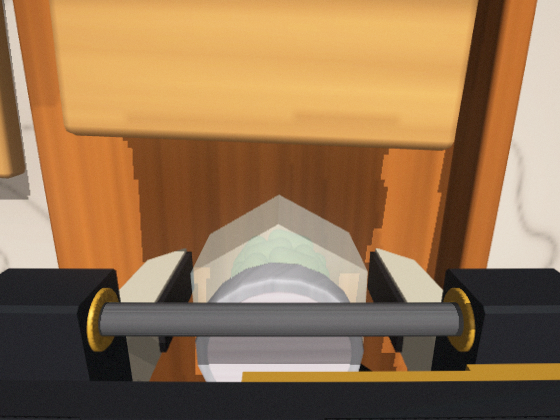

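The squat jar is centred between the pads. Lower 4 mm and close.

```bash
python3 -m jog '[0.9,-0.001,0,0.002,0,0,0,0.9,-0.001,0,0.004,0,0,0,0.2,-0.001,0,0.004,0,0,0,0,-0.001,0,0.004,0,0,0,0,-0.001,0,0.004,0,0,0]';python3 -m jog '[0,0,0,0,0,0,0,0,0,0,0,0,0,0]'; python3 go.py .655 .084 .141 90
```

```text
clock: 10.13
position: [0.6558, 0.0832, 0.1404]
tool_rot: [[0.002, 1.0, 0.0], [1.0, -0.002, -0.0], [-0.0, 0.0, -1.0]]
contact_force: [-3.1, -0.7, 2.7]
gripper_width: 0.0669
clock: 10.3
position: [0.6558, 0.0833, 0.1404]
tool_rot: [[0.002, 1.0, -0.0], [1.0, -0.002, -0.0], [-0.0, -0.0, -1.0]]
contact_force: [-0.7, -0.8, 2.9]
gripper_width: 0.0659
t10.30 pos [0.6558 0.0833 0.1404] yaw 89.9 F [-0.7 -0.8  2.9] w 0.0659
SHIFT [ 0.0007 -0.0008 -0.0006] TURN [-0.      0.0002 -0.0021] rows 0.0 j7 -0.66
```

```bash
python3 -m jog '[0,0,0,-0.01,0,0,0,0,0,0,-0.03,0,0,0, 0,0,0,-0.06,0,0,0, 0,-0.0,-0.02,-0.09,0,0,0, 0,0.01,-0.05,-0.1,0,0,0]';python3 go.py .414 .256 .16 90
```

```text
clock: 10.72
position: [0.6096, 0.0918, 0.2443]
tool_rot: [[0.007, 1.0, 0.008], [1.0, -0.007, 0.001], [0.001, 0.008, -1.0]]
contact_force: [0.8, 1.0, -1.6]
gripper_width: 0.0659
t10.72 pos [0.6096 0.0918 0.2443] yaw 89.6 F [ 0.8  1.  -1.6] w 0.0659
SHIFT [ 0.1628 -0.1974  0.0829] TURN [ 0.0076 -0.0007 -0.0069] rows 6.4 j7 -0.63
```

```bash
python3 -m jog '[0,0.02,-0.03,0,0,0,0, 0,0.045,-0.06,0,0,0,0, 0,0.07,-0.09,0,0,0,0, 0,0.095,-0.12,0.01,0,0,0, 0,0.12,-0.15,0.02,0,0,0]';python3 go.py .414 .256 .16 90
```

```text
clock: 11.13
position: [0.4549, 0.2146, 0.2207]
tool_rot: [[0.003, 1.0, 0.002], [1.0, -0.003, 0.0], [0.0, 0.002, -1.0]]
contact_force: [-0.1, 0.7, -3.1]
gripper_width: 0.0658
t11.13 pos [0.4549 0.2146 0.2207] yaw 89.9 F [-0.1  0.7 -3.1] w 0.0658
SHIFT [ 0.0413 -0.0412  0.0606] TURN [ 0.0021 -0.0001 -0.0025] rows 2.0 j7 -0.94
```

```bash
python3 -m jog '[0,0.02,-0.02,0.015,0,0,0, 0,0.035,-0.035,0.035,0,0,0, 0,0.041,-0.041,0.055,0,0,0, 0,0.041,-0.041,0.07,0,0,0,0,0.041,-0.041,0.075,0,0,0]';python3 -m jog '[0,0,0,0.01,0,0,0,0,0,0,0.015,0,0,0,0,0,0,0.015,0,0,0]';python3 go.py .414 .256 .0884 90
```

```text
clock: 11.55
position: [0.4134, 0.2547, 0.1435]
tool_rot: [[-0.0, 1.0, -0.002], [1.0, 0.0, -0.002], [-0.002, -0.002, -1.0]]
contact_force: [0.3, -0.3, -2.3]
gripper_width: 0.0658
clock: 11.8
position: [0.4154, 0.2542, 0.1295]
tool_rot: [[0.003, 1.0, -0.001], [1.0, -0.003, -0.001], [-0.001, -0.001, -1.0]]
contact_force: [-0.3, 0.3, -2.5]
gripper_width: 0.0658
t11.80 pos [0.4154 0.2542 0.1295] yaw 89.8 F [-0.3  0.3 -2.5] w 0.0658
SHIFT [ 0.0018 -0.0014  0.0411] TURN [-0.0006  0.0005 -0.0032] rows 1.0 j7 -1.18
```

```bash
python3 -m jog '[0,0,0,0.015,0,0,0, 0,0,0,0.025,0,0,0, 0,0,0,0.033,0,0,0, 0,0,0,0.036,0,0,0,0,0,0,0.037,0,0,0]';python3 -m jog '[0,0,0,0.001,0,0,0,0,0,0,0.002,0,0,0,0,0,0,0.002,0,0,0]';python3 go.py .414 .256 .0884 90
```

```text
clock: 12.22
position: [0.4149, 0.2546, 0.0925]
tool_rot: [[0.002, 1.0, -0.001], [1.0, -0.002, -0.0], [-0.0, -0.001, -1.0]]
contact_force: [0.2, 0.5, -2.4]
gripper_width: 0.066
clock: 12.47
position: [0.4153, 0.255, 0.0912]
tool_rot: [[0.002, 1.0, 0.0], [1.0, -0.002, 0.0], [0.0, 0.0, -1.0]]
contact_force: [0.5, -0.3, -2.6]
gripper_width: 0.0657
t12.47 pos [0.4153 0.255  0.0912] yaw 89.9 F [ 0.5 -0.3 -2.6] w 0.0657
SHIFT [ 0.001  -0.0013  0.0028] TURN [ 0.0005 -0.0002 -0.002 ] rows 0.1 j7 -1.24
```

```bash
python3 -m jog '[0,0,0,0.001,0,0,0,0,0,0,0.0015,0,0,0,0,0,0,0.0015,0,0,0]';python3 -m jog '[0,0,0,0.0005,0,0,0,0,0,0,0.001,0,0,0,0,0,0,0.001,0,0,0]'
```

```text
clock: 12.72
position: [0.4152, 0.2548, 0.0896]
tool_rot: [[0.002, 1.0, 0.0], [1.0, -0.002, 0.0], [0.0, 0.0, -1.0]]
contact_force: [0.4, -0.1, -3.0]
gripper_width: 0.0657
clock: 12.97
position: [0.4151, 0.2548, 0.0885]
tool_rot: [[0.002, 1.0, -0.0], [1.0, -0.002, -0.0], [-0.0, -0.0, -1.0]]
contact_force: [0.5, -0.5, -2.5]
gripper_width: 0.0664
```

```bash
python3 -m jog '[0,0,0,0.0005,0,0,0,0,0,0,0.001,0,0,0,0,0,0,0.001,0,0,0]'
```

```text
clock: 13.22
position: [0.4151, 0.2548, 0.0883]
tool_rot: [[0.002, 1.0, 0.001], [1.0, -0.002, -0.001], [-0.001, 0.001, -1.0]]
contact_force: [-2.7, -2.6, 8.8]
gripper_width: 0.0662
```

```bash
python3 -m jog '[0,0,0,-0.0008,0,0,0, 0.8,0,0,-0.0008,0,0,0, 0.9,0,0,-0.0008,0,0,0,0.9,0,0,-0.0008,0,0,0,0.9,0,0,-0.0008,0,0,0]';python3 -m jog '[0.9,0,0,-0.02,0,0,0, 0.9,0,0,-0.06,0,0,0,0.9,0,0,-0.1,0,0,0,0.9,0,0,-0.14,0,0,0,0.9,0,0,-0.16,0,0,0]'; python3 -c "
from h import *
grab('wrist','f2')"; python3 go.py .6495 -.08 .25 81
```

```text
clock: 13.63
position: [0.4153, 0.2549, 0.0883]
tool_rot: [[0.002, 1.0, 0.0], [1.0, -0.002, 0.0], [0.0, 0.0, -1.0]]
contact_force: [-0.2, -0.6, -0.5]
gripper_width: 0.0821
clock: 14.05
position: [0.416, 0.2564, 0.2523]
tool_rot: [[0.001, 1.0, 0.004], [1.0, -0.001, 0.002], [0.002, 0.004, -1.0]]
contact_force: [1.8, 0.4, -0.6]
gripper_width: 0.0825
t14.10 pos [0.4172 0.2573 0.2544] yaw 89.9 F [1.3 1.5 2.2] w 0.0827
SHIFT [-0.337   0.2327  0.0051] TURN [ 0.0075 -0.004   0.1559] rows 9.8 j7 -1.00
```

View pics/f2.png

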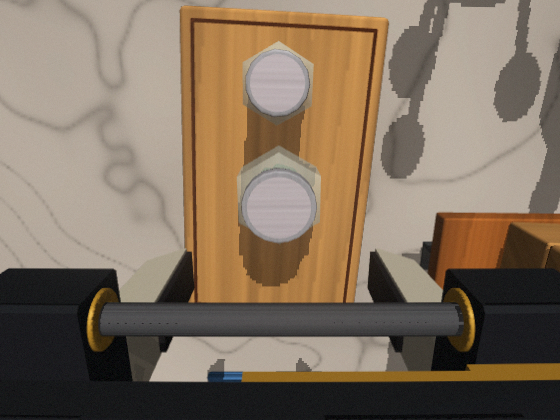

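Tall (277,83) and squat (279,205) stand on the board. Next the mid jar.

```bash
python3 -m jog '[0.9,-0.033,0.023,0,0,0,0.03, 0.9,-0.066,0.046,0,0,0,0.06, 0.9,-0.1,0.069,0,0,0,0.09, 0.9,-0.133,0.092,0,0,0,0.12, 0.9,-0.166,0.115,0,0,0,0.15]'; python3 go.py .6495 -.08 .25 81
```

```text
clock: 14.52
position: [0.5306, 0.0866, 0.2483]
tool_rot: [[0.153, 0.988, 0.0], [0.988, -0.153, -0.001], [-0.0, 0.0, -1.0]]
contact_force: [0.6, -0.0, 0.3]
gripper_width: 0.0826
t14.52 pos [0.5306 0.0866 0.2483] yaw 81.2 F [ 0.6 -0.   0.3] w 0.0826
SHIFT [-0.1465  0.143  -0.0016] TURN [0.0004 0.0005 0.0036] rows 4.9 j7 -0.76
```

```bash
python3 -m jog '[0.9,-0.03,0.029,0,0,0,0, 0.9,-0.06,0.058,0,0,0,0, 0.9,-0.09,0.087,0,0,0,0, 0.9,-0.12,0.115,0,0,0,0, 0.9,-0.14,0.137,0,0,0,0]';python3 -m jog '[0.9,0,0,0,0,0,0,0.9,0,0,0,0,0,0,0.9,0,0,0,0,0,0]'; python3 -c "
from h import *
grab('wrist','g1')"; python3 go.py .6495 -.08 .154 81
```

```text
clock: 14.93
position: [0.6452, -0.0757, 0.2475]
tool_rot: [[0.156, 0.988, -0.0], [0.988, -0.156, -0.002], [-0.002, -0.0, -1.0]]
contact_force: [0.1, 0.2, 0.4]
gripper_width: 0.0826
clock: 15.18
position: [0.6435, -0.0695, 0.2478]
tool_rot: [[0.151, 0.989, -0.001], [0.989, -0.151, 0.001], [0.001, -0.001, -1.0]]
contact_force: [0.6, 1.0, 1.1]
gripper_width: 0.083
t15.23 pos [ 0.6433 -0.0687  0.2481] yaw 81.4 F [-0.2  1.3 -0.5] w 0.0827
SHIFT [-0.0104  0.0079  0.0941] TURN [-0.001  -0.0009  0.0073] rows 2.3 j7 -0.49
```

View pics/g1.png

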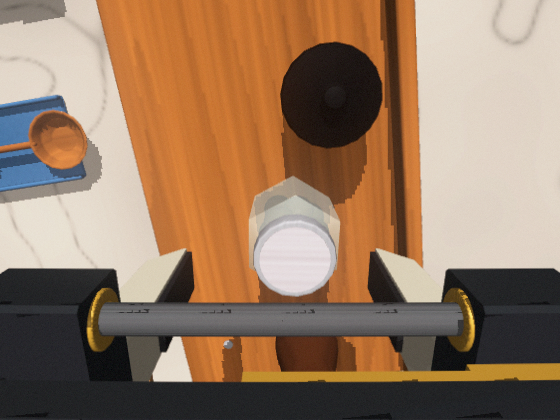

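With the tool at 81° the mid jar's hexagon is symmetric: apex at (293,177), vertical sides. I'll re-measure its position and descend.

```bash
python3 - <<'E'
from top import *
z=load('g1.npz');print(top(z,(.65,-.08),.148,.036),top(z,(.685,.004),.118,.04))
E
python3 -m jog '[0.9,-0.005,0.004,0.02,0,0,0, 0.9,-0.01,0.008,0.045,0,0,0, 0.9,-0.0105,0.008,0.065,0,0,0, 0.9,-0.0105,0.008,0.083,0,0,0, 0.9,-0.0105,0.008,0.09,0,0,0]';python3 -m jog '[0.9,0,0,0,0,0,0,0.9,0,0,0,0,0,0,0.9,0,0,0,0,0,0]';python3 go.py .6495 -.08 .154 81
```

```text
(array([ 0.6502, -0.0786]), array([ 0.6501, -0.0797]), array([0.0443, 0.0443]), 'z 0.1487', 5072) (array([0.6848, 0.0045]), array([0.6848, 0.0037]), array([0.055 , 0.0552]), 'z 0.1168', 7723)
clock: 15.65
position: [0.6483, -0.0804, 0.1558]
tool_rot: [[0.149, 0.989, -0.004], [0.989, -0.149, 0.001], [0.0, -0.004, -1.0]]
contact_force: [-0.4, -0.1, -0.2]
gripper_width: 0.0825
clock: 15.9
position: [0.6511, -0.0812, 0.1599]
tool_rot: [[0.15, 0.989, 0.002], [0.989, -0.15, 0.0], [0.0, 0.002, -1.0]]
contact_force: [0.5, -0.3, -0.0]
gripper_width: 0.0828
t15.90 pos [ 0.6511 -0.0812  0.1599] yaw 81.4 F [ 0.5 -0.3 -0. ] w 0.0828
SHIFT [ 0.0009 -0.0018  0.0059] TURN [ 0.0022 -0.0004  0.0063] rows 0.2 j7 -0.53
```

```bash
python3 -m jog '[0.9,0.001,-0.001,0.003,0,0,0,0.9,0.001,-0.001,0.005,0,0,0,0.9,0.001,-0.001,0.005,0,0,0,0,0.001,-0.001,0.005,0,0,0,0,0.001,-0.001,0.005,0,0,0]';python3 -m jog '[0,0,0,0,0,0,0,0,0,0,0,0,0,0,0,0,0,0,0,0,0]';python3 go.py .6495 -.08 .154 81
```

```text
clock: 16.32
position: [0.6496, -0.0811, 0.1535]
tool_rot: [[0.152, 0.988, 0.0], [0.988, -0.152, -0.0], [-0.0, 0.0, -1.0]]
contact_force: [0.3, -0.8, 0.7]
gripper_width: 0.0735
clock: 16.57
position: [0.6496, -0.081, 0.1533]
tool_rot: [[0.151, 0.988, 0.0], [0.988, -0.151, 0.0], [0.0, 0.0, -1.0]]
contact_force: [-1.1, -0.4, 0.6]
gripper_width: 0.0557
t16.57 pos [ 0.6496 -0.081   0.1533] yaw 81.3 F [-1.1 -0.4  0.6] w 0.0557
SHIFT [ 0.001  -0.0002 -0.0007] TURN [ 0.0001 -0.0001  0.005 ] rows 0.0 j7 -0.53
```

```bash
python3 -m jog '[0,0,0,-0.01,0,0,0,0,0,0,-0.03,0,0,0, 0,0,0,-0.06,0,0,0, 0,0.0,-0.02,-0.085,0,0,0, 0,0.015,-0.045,-0.09,0,0,0]';python3 go.py .414 .168 .18 90
```

```text
clock: 16.98
position: [0.6101, -0.0626, 0.2477]
tool_rot: [[0.157, 0.988, 0.007], [0.988, -0.157, -0.002], [-0.001, 0.007, -1.0]]
contact_force: [0.8, -0.4, -1.8]
gripper_width: 0.0559
t16.98 pos [ 0.6101 -0.0626  0.2477] yaw 81.0 F [ 0.8 -0.4 -1.8] w 0.0559
SHIFT [ 0.1971 -0.2304  0.0658] TURN [ 0.0071  0.0017 -0.1575] rows 7.4 j7 -0.51
```

```bash
python3 -m jog '[0,0.025,-0.03,0,0,0,-0.03, 0,0.05,-0.06,0,0,0,-0.06, 0,0.075,-0.09,0,0,0,-0.09, 0,0.1,-0.12,0.005,0,0,-0.12, 0,0.13,-0.15,0.01,0,0,-0.157]';python3 go.py .414 .168 .18 90
```

```text
clock: 17.4
position: [0.4777, 0.0912, 0.2337]
tool_rot: [[-0.005, 1.0, 0.0], [1.0, 0.005, -0.002], [-0.002, 0.0, -1.0]]
contact_force: [0.6, 0.1, -2.7]
gripper_width: 0.0561
t17.40 pos [0.4777 0.0912 0.2337] yaw 90.3 F [ 0.6  0.1 -2.7] w 0.0561
SHIFT [ 0.0772 -0.0633  0.0536] TURN [0.0004 0.0016 0.0052] rows 2.7 j7 -0.65
```

```bash
python3 -m jog '[0,0.03,-0.025,0.01,0,0,0.005, 0,0.06,-0.048,0.03,0,0,0.005, 0,0.074,-0.06,0.05,0,0,0.005, 0,0.077,-0.063,0.07,0,0,0.005, 0,0.077,-0.063,0.08,0,0,0.005]';python3 -m jog '[0,0,0,0.01,0,0,0,0,0,0,0.015,0,0,0,0,0,0,0.015,0,0,0]';python3 go.py .414 .168 .1013 90
```

```text
clock: 17.82
position: [0.4136, 0.1687, 0.1523]
tool_rot: [[-0.004, 1.0, -0.002], [1.0, 0.004, -0.001], [-0.001, -0.002, -1.0]]
contact_force: [-0.7, -0.5, -2.4]
gripper_width: 0.056
clock: 18.07
position: [0.4164, 0.1668, 0.1379]
tool_rot: [[0.002, 1.0, -0.001], [1.0, -0.002, -0.0], [-0.0, -0.001, -1.0]]
contact_force: [-0.2, -0.1, -2.4]
gripper_width: 0.0558
t18.07 pos [0.4164 0.1668 0.1379] yaw 89.9 F [-0.2 -0.1 -2.4] w 0.0558
SHIFT [ 0.0012 -0.0024  0.0366] TURN [-0.0009  0.0004 -0.0017] rows 0.9 j7 -1.00
```

```bash
python3 -m jog '[0,0,0,0.012,0,0,0, 0,0,0,0.023,0,0,0, 0,0,0,0.031,0,0,0, 0,0,0,0.034,0,0,0,0,0,0,0.035,0,0,0]';python3 -m jog '[0,0,0,0.001,0,0,0,0,0,0,0.0015,0,0,0,0,0,0,0.0015,0,0,0]';python3 go.py .414 .168 .1013 90
```

```text
clock: 18.48
position: [0.4163, 0.1674, 0.1033]
tool_rot: [[0.001, 1.0, -0.0], [1.0, -0.001, -0.0], [-0.0, -0.0, -1.0]]
contact_force: [0.6, -0.2, -2.8]
gripper_width: 0.0559
clock: 18.73
position: [0.4163, 0.1678, 0.1023]
tool_rot: [[0.0, 1.0, 0.001], [1.0, -0.0, 0.0], [0.0, 0.001, -1.0]]
contact_force: [0.1, 0.2, -2.9]
gripper_width: 0.0559
t18.73 pos [0.4163 0.1678 0.1023] yaw 90.0 F [ 0.1  0.2 -2.9] w 0.0559
SHIFT [ 0.0002 -0.0023  0.001 ] TURN [ 0.0007 -0.0002 -0.0001] rows 0.1 j7 -1.07
```

```bash
python3 -m jog '[0,0,0,0.0007,0,0,0,0,0,0,0.0014,0,0,0,0,0,0,0.0014,0,0,0]'
```

```text
clock: 18.98
position: [0.4163, 0.1678, 0.1013]
tool_rot: [[-0.0, 1.0, 0.001], [1.0, 0.0, -0.001], [-0.001, 0.001, -1.0]]
contact_force: [-1.4, -1.8, 6.8]
gripper_width: 0.056
```

```bash
python3 -m jog '[0,0,0,-0.0006,0,0,0, 0.8,0,0,-0.0006,0,0,0, 0.9,0,0,-0.0006,0,0,0,0.9,0,0,-0.0006,0,0,0,0.9,0,0,-0.0006,0,0,0]';python3 -m jog '[0.9,0,0,-0.02,0,0,0, 0.9,0,0,-0.06,0,0,0,0.9,0,0,-0.1,0,0,0,0.9,0,0,-0.13,0,0,0,0.9,0,0,-0.15,0,0,0]'; python3 -c "
from h import *
grab('wrist','h1')"; python3 go.py .6847 .0038 .25 90
```

```text
clock: 19.4
position: [0.4161, 0.1678, 0.1012]
tool_rot: [[-0.0, 1.0, 0.0], [1.0, 0.0, 0.0], [0.0, 0.0, -1.0]]
contact_force: [-0.3, 0.1, 0.3]
gripper_width: 0.0781
clock: 19.82
position: [0.4167, 0.1686, 0.254]
tool_rot: [[-0.001, 1.0, 0.003], [1.0, 0.001, 0.001], [0.001, 0.003, -1.0]]
contact_force: [1.0, -0.7, -0.5]
gripper_width: 0.0827
t19.87 pos [0.418  0.1694 0.2562] yaw 90.1 F [1.2 0.8 2.1] w 0.0826
SHIFT [-0.1659  0.2665  0.0079] TURN [ 0.0069 -0.0012  0.0009] rows 7.5 j7 -0.79
```

View pics/h1.png

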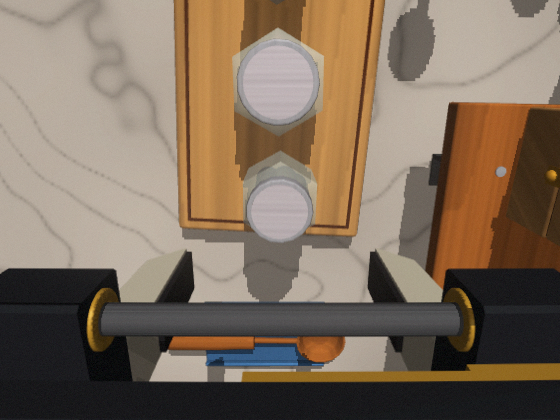

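Mid's lid is at (280,210), close to the board's near edge (v≈235), so I'll check it against the board frame.

Run:
```python
from top import *
z=load('h1.npz');y=load('f2.npz');w=load('e2.npz')
print(plane(z,[(181,226),(356,236)],.018).round(4)); print('far',plane(y,[(182,9),(387,20)],.018).round(4),plane(w,[(188,118),(379,127)],.018).round(4))
print(top(z,(.416,.168),.096,.036),top(z,(.415,.256),.082,.04)); print(top(y,(.414,.341),.110,.03))
```

```text
[[0.324  0.1287 0.018 ]
 [0.4894 0.1186 0.018 ]]
far [[0.3389 0.4013 0.018 ]
 [0.503  0.3932 0.018 ]] [[0.3381 0.4036 0.018 ]
 [0.5027 0.3957 0.018 ]]
(array([0.4165, 0.1693]), array([0.4165, 0.1687]), array([0.0442, 0.0447]), 'z 0.0967', 3382) (array([0.4156, 0.2559]), array([0.4156, 0.2555]), array([0.0523, 0.0524]), 'z 0.0827', 5639)
(array([0.4151, 0.3428]), array([0.4151, 0.3426]), array([0.0361, 0.0363]), 'z 0.1107', 3414)
```

The board centre comes out near (0.4135, 0.2605), yaw about −3°. The jars sit at y offsets −92, −5 and +82 mm with correct lid heights, so they are all well inside. The upstand rules out x-jaws for the cellar, so I'll turn to yaw 0 and grip along y.

```bash
python3 -m jog '[0.9,-0.02,0.033,0.002,0,0,0.1, 0.9,-0.04,0.066,0.004,0,0,0.2, 0.9,-0.06,0.1,0.006,0,0,0.3, 0.9,-0.08,0.133,0.006,0,0,0.4, 0.9,-0.1,0.16,0.006,0,0,0.5]'; python3 go.py .6847 .0038 .25 0
```

```text
clock: 20.28
position: [0.578, 0.066, 0.2445]
tool_rot: [[0.484, 0.875, 0.0], [0.875, -0.484, -0.0], [-0.0, 0.0, -1.0]]
contact_force: [0.9, 0.6, 0.5]
gripper_width: 0.0828
t20.28 pos [0.578  0.066  0.2445] yaw 61.0 F [0.9 0.6 0.5] w 0.0828
SHIFT [-0.0027  0.1235 -0.0054] TURN [ 5.0000e-04 -1.0000e-04  1.0651e+00] rows 8.5 j7 -1.04
```

```bash
python3 -m jog '[0.9,0,0.025,-0.005,0,0,0.11, 0.9,0,0.05,-0.005,0,0,0.22, 0.9,0,0.075,-0.005,0,0,0.33, 0.9,-0.001,0.1,-0.005,0,0,0.44, 0.9,-0.002,0.12,-0.005,0,0,0.55]'; python3 go.py .6847 .0038 .25 0
```

```text
clock: 20.7
position: [0.6816, 0.0071, 0.2493]
tool_rot: [[0.87, 0.492, -0.0], [0.492, -0.87, -0.001], [-0.001, 0.0, -1.0]]
contact_force: [0.2, -0.8, -0.0]
gripper_width: 0.0824
t20.70 pos [0.6816 0.0071 0.2493] yaw 29.5 F [ 0.2 -0.8 -0. ] w 0.0824
SHIFT [ 0.0011  0.0044 -0.0007] TURN [5.000e-04 4.000e-04 5.146e-01] rows 4.1 j7 -1.41
```

```bash
python3 -m jog '[0.9,0,0.002,0,0,0,0.1, 0.9,0.001,0.004,0,0,0,0.2, 0.9,0.001,0.004,0,0,0,0.3, 0.9,0.001,0.004,0,0,0,0.4, 0.9,0.001,0.004,0,0,0,0.5]';python3 -m jog '[0.9,0,0,0,0,0,0,0.9,0,0,0,0,0,0]'; python3 -c "
from h import *
grab('wrist','i1')"; python3 go.py .6847 .0038 .14 0;python3 - <<'E'
from top import *
print(top(load('i1.npz'),(.685,.004),.118,.04))
E
```

```text
clock: 21.12
position: [0.683, 0.0055, 0.2493]
tool_rot: [[1.0, 0.016, -0.001], [0.016, -1.0, -0.0], [-0.001, 0.0, -1.0]]
contact_force: [-0.2, 0.1, -0.2]
gripper_width: 0.0825
clock: 21.28
position: [0.683, 0.0056, 0.2497]
tool_rot: [[1.0, 0.024, -0.001], [0.024, -1.0, -0.0], [-0.001, 0.0, -1.0]]
contact_force: [-0.1, -0.4, -0.1]
gripper_width: 0.0825
t21.33 pos [0.683  0.0056 0.2497] yaw 1.4 F [0.7 1.5 0.3] w 0.0824
SHIFT [0.0018 0.0018 0.1097] TURN [0.0002 0.0006 0.0242] rows 2.6 j7 -1.85
(array([0.687 , 0.0036]), array([0.6857, 0.0037]), array([0.0553, 0.0551]), 'z 0.1169', 5751)
```

View pics/i1.png

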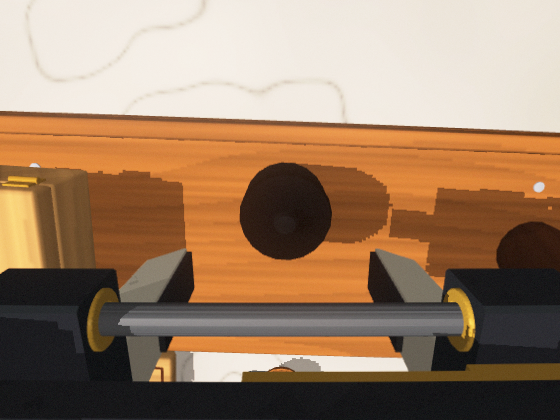

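The cellar is clear, at (285,212) between the fingers. Descend.

```bash
python3 -m jog '[0.9,0.001,0.001,0.025,0,0,0, 0.9,0.002,0.002,0.05,0,0,0, 0.9,0.002,0.002,0.075,0,0,0, 0.9,0.002,0.002,0.095,0,0,0, 0.9,0.002,0.002,0.104,0,0,0]';python3 -m jog '[0.9,0,0,0,0,0,0,0.9,0,0,0,0,0,0,0.9,0,0,0,0,0,0]';python3 go.py .685 .0038 .14 0
```

```text
clock: 21.75
position: [0.6832, 0.0031, 0.1425]
tool_rot: [[1.0, 0.023, -0.005], [0.023, -1.0, -0.0], [-0.005, -0.0, -1.0]]
contact_force: [-0.5, -0.5, -0.5]
gripper_width: 0.0829
clock: 22.0
position: [0.6863, 0.0038, 0.1477]
tool_rot: [[1.0, 0.022, 0.002], [0.022, -1.0, 0.0], [0.002, -0.0, -1.0]]
contact_force: [-0.3, -1.0, 1.0]
gripper_width: 0.0826
t22.00 pos [0.6863 0.0038 0.1477] yaw 1.2 F [-0.3 -1.   1. ] w 0.0826
SHIFT [-0.0013  0.      0.0077] TURN [-0.0004 -0.0025  0.0215] rows 0.2 j7 -1.89
```

```bash
python3 -m jog '[0.9,0,0,0.004,0,0,0,0.9,-0.001,0,0.007,0,0,0,0.9,-0.001,0,0.007,0,0,0,0,-0.001,0,0.007,0,0,0,0,-0.001,0,0.007,0,0,0]';python3 -m jog '[0,0,0,0,0,0,0,0,0,0,0,0,0,0,0,0,0,0,0,0,0]';python3 go.py .685 .0038 .14 0
```

```text
clock: 22.42
position: [0.6843, 0.0035, 0.1394]
tool_rot: [[1.0, 0.021, 0.0], [0.021, -1.0, -0.0], [0.0, 0.0, -1.0]]
contact_force: [0.8, -0.1, 0.5]
gripper_width: 0.0737
clock: 22.67
position: [0.6843, 0.0033, 0.1393]
tool_rot: [[1.0, 0.021, 0.0], [0.021, -1.0, -0.0], [0.0, 0.0, -1.0]]
contact_force: [-0.2, -0.2, 0.5]
gripper_width: 0.0595
t22.67 pos [0.6843 0.0033 0.1393] yaw 1.2 F [-0.2 -0.2  0.5] w 0.0595
SHIFT [ 0.0007 -0.0004 -0.0007] TURN [ 0.0003 -0.0003  0.0208] rows 0.2 j7 -1.90
```

```bash
python3 -m jog '[0,0,0,-0.01,0,0,0,0,0,0,-0.03,0,0,0, 0,-0.01,0,-0.06,0,0,0, 0,-0.03,0,-0.085,0,0,0, 0,-0.06,0.005,-0.1,0,0,0]'
python3 - <<'E'
from top import *
from bench import vision
for f,uv in (('a_scene',(150,235)),('a_side',(408,214))):
    z=load(f+'.npz');p=z['p'].astype(int)
    hsv=cv2.cvtColor(z['p'],cv2.COLOR_RGB2HSV)
    m=((p[...,0]-p[...,2])>40).astype(np.uint8);w=np.zeros_like(m);cv2.circle(w,uv,45,1,-1);m&=w
    m=cv2.morphologyEx(m,cv2.MORPH_CLOSE,np.ones((7,7)))
    cs,_=cv2.findContours(m,cv2.RETR_EXTERNAL,cv2.CHAIN_APPROX_NONE);c=max(cs,key=cv2.contourArea).reshape(-1,2)
    P=plane(z,c,.008)[:,:2]
    cc,rr=cv2.minEnclosingCircle(P.astype(np.float32))
    # lsq circle
    A=np.c_[2*P,np.ones(len(P))];s=np.linalg.lstsq(A,(P**2).sum(1),rcond=None)[0]
    print(f,np.round(cc,4),round(rr,4),'lsq',np.round(s[:2],4),np.sqrt(s[2]+s[0]**2+s[1]**2).round(4))
E
python3 go.py .52 -.15 .24 0
```

```text
clock: 23.08
position: [0.6264, -0.0007, 0.2426]
tool_rot: [[1.0, 0.022, 0.006], [0.022, -1.0, 0.002], [0.006, -0.002, -1.0]]
contact_force: [0.9, -0.5, -0.8]
gripper_width: 0.0593
a_scene [ 0.4589 -0.2574] 0.104 lsq [ 0.449  -0.2514] 0.0731
a_side [ 0.4079 -0.2579] 0.063 lsq [ 0.4083 -0.2584] 0.059
t23.08 pos [ 0.6264 -0.0007  0.2426] yaw 1.3 F [ 0.9 -0.5 -0.8] w 0.0593
SHIFT [-0.1098  0.1469  0.0016] TURN [-0.0021 -0.0059  0.0224] rows 4.4 j7 -1.85
```

```bash
python3 -m jog '[0,-0.02,0.027,0,0,0,0,0,-0.045,0.06,0,0,0,0, 0,-0.065,0.088,0,0,0,0, 0,-0.09,0.12,0,0,0,0, 0,-0.11,0.147,0,0,0,0]'
python3 - <<'E'
from top import *
def fit(P):
    for i in range(6):
        A=np.c_[2*P,np.ones(len(P))];s=np.linalg.lstsq(A,(P**2).sum(1),rcond=None)[0];R=np.sqrt(s[2]+s[0]**2+s[1]**2)
        e=abs(np.hypot(*(P-s[:2]).T)-R);P=P[e<max(.002,np.percentile(e,85))]
    return s[:2].round(4),R.round(4),len(P)
for f,box in (('a_scene',(122,215,166,255)),('a_side',(375,190,440,240)),('b3',(85,230,152,268))):
    z=load(f+'.npz');p=z['p'].astype(int)
    m=((p[...,0]-p[...,2])>45).astype(np.uint8);m=cv2.morphologyEx(m,cv2.MORPH_CLOSE,np.ones((7,7)))
    cs,_=cv2.findContours(m,cv2.RETR_EXTERNAL,cv2.CHAIN_APPROX_NONE)
    c=np.vstack(cs).reshape(-1,2);a,b,d,e=box
    c=c[(c[:,0]>a)&(c[:,0]<d)&(c[:,1]>b)&(c[:,1]<e)]
    print(f,fit(plane(z,c,.009)[:,:2]))
E
python3 go.py .4105 -.261 .16 0
```

```text
clock: 23.5
position: [0.5153, -0.154, 0.2395]
tool_rot: [[1.0, 0.02, -0.001], [0.02, -1.0, -0.001], [-0.001, 0.001, -1.0]]
contact_force: [0.5, -0.3, -2.8]
gripper_width: 0.0596
a_scene (array([ 0.4174, -0.2591]), np.float64(0.0588), 63)
a_side (array([ 0.4071, -0.2573]), np.float64(0.0587), 81)
b3 (array([ 0.408 , -0.2468]), np.float64(0.0457), 38)
t23.50 pos [ 0.5153 -0.154   0.2395] yaw 1.2 F [ 0.5 -0.3 -2.8] w 0.0596
SHIFT [-0.1069  0.1048  0.0797] TURN [0.001  0.0008 0.0202] rows 4.1 j7 -1.53
```

The scene and side fits differ by 6 mm in x. I'll stop short at x≈0.34 so the wrist camera sees the whole mat.

```bash
python3 -m jog '[0,-0.032,0.02,0,0,0,0,0,-0.065,0.04,0,0,0,0, 0,-0.098,0.06,0,0,0,0, 0,-0.13,0.08,0,0,0,0, 0,-0.165,0.1,0,0,0,0]';python3 -m jog '[0,-0.005,0,0,0,0,0,0,-0.005,0,0,0,0,0,0,-0.005,0,0,0,0,0]'; python3 -c "
from h import *
grab('wrist','j1')"; python3 go.py .4115 -.2585 .16 0
```

```text
clock: 23.92
position: [0.3533, -0.2559, 0.2397]
tool_rot: [[1.0, 0.021, 0.001], [0.021, -1.0, -0.001], [0.001, 0.001, -1.0]]
contact_force: [0.6, -0.8, -1.5]
gripper_width: 0.0598
clock: 24.17
position: [0.3496, -0.2556, 0.2397]
tool_rot: [[1.0, 0.02, 0.001], [0.02, -1.0, -0.001], [0.001, 0.001, -1.0]]
contact_force: [0.2, 0.0, -1.7]
gripper_width: 0.0595
t24.22 pos [ 0.3505 -0.2552  0.2398] yaw 1.2 F [ 0.5 -0.7 -2.1] w 0.0595
SHIFT [0.0608 0.0046 0.0798] TURN [ 0.0007 -0.0014  0.0216] rows 2.4 j7 -1.10
```

View pics/j1.png

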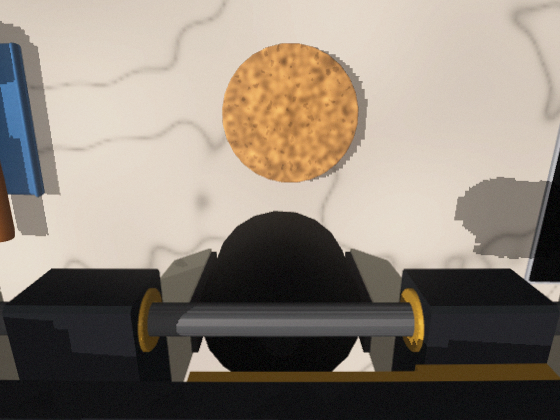

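Run:
```python
from top import *
z=load('j1.npz');p=z['p'].astype(int)
m=((p[...,0]-p[...,2])>60).astype(np.uint8);m[200:]=0;m[:,:150]=0;m=cv2.morphologyEx(m,cv2.MORPH_CLOSE,np.ones((7,7)));m=cv2.morphologyEx(m,cv2.MORPH_OPEN,np.ones((5,5)))
cs,_=cv2.findContours(m,cv2.RETR_EXTERNAL,cv2.CHAIN_APPROX_NONE);c=max(cs,key=cv2.contourArea).reshape(-1,2)
for h in (.01,.005):
    P=plane(z,c,h)[:,:2];cc,rr=cv2.minEnclosingCircle(P.astype(np.float32));print(np.round(cc,4),round(rr,4),P.mean(0).round(4))
print(top(z,(.41,-.26),.01,.07,.003))
```

```text
[ 0.4106 -0.2615] 0.0577 [ 0.4121 -0.2614]
[ 0.4103 -0.2615] 0.0586 [ 0.4118 -0.2615]
(array([ 0.4127, -0.2615]), array([ 0.4108, -0.2615]), array([0.1077, 0.1074]), 'z 0.0103', 14934)
```

Mat centre is (0.411,−0.2615), top 0.0103, radius 58 mm, which matches. Move over it and descend.

```bash
python3 -m jog '[0,0.02,0.003,0.01,0,0,0,0,0.045,0.006,0.03,0,0,0, 0,0.06,0.008,0.06,0,0,0, 0,0.06,0.008,0.09,0,0,0, 0,0.06,0.008,0.11,0,0,0]';python3 -m jog '[0,0,0,0.01,0,0,0,0,0,0,0.02,0,0,0,0,0,0,0.02,0,0,0]'; python3 go.py .4103 -.262 .0793 1
```

```text
clock: 24.63
position: [0.412, -0.2602, 0.1269]
tool_rot: [[1.0, 0.025, 0.0], [0.025, -1.0, 0.002], [0.001, -0.002, -1.0]]
contact_force: [-1.1, -0.2, -3.2]
gripper_width: 0.0593
clock: 24.88
position: [0.4099, -0.2612, 0.1079]
tool_rot: [[1.0, 0.022, -0.001], [0.022, -1.0, 0.002], [-0.001, -0.002, -1.0]]
contact_force: [-0.2, 0.8, -1.1]
gripper_width: 0.0594
t24.88 pos [ 0.4099 -0.2612  0.1079] yaw 1.3 F [-0.2  0.8 -1.1] w 0.0594
SHIFT [0.0004 0.0009 0.0286] TURN [-0.0017  0.0012  0.0049] rows 0.7 j7 -1.36
```

```bash
python3 -m jog '[0,0,0,0.01,0,0,0,0,0,0,0.018,0,0,0, 0,0,0,0.023,0,0,0, 0,0,0,0.025,0,0,0, 0,0,0,0.025,0,0,0]';python3 -m jog '[0,0,0,0.001,0,0,0,0,0,0,0.0015,0,0,0,0,0,0,0.0015,0,0,0]'; python3 go.py .4103 -.262 .0793 1
```

```text
clock: 25.3
position: [0.4095, -0.2623, 0.0839]
tool_rot: [[1.0, 0.021, -0.0], [0.021, -1.0, 0.0], [-0.0, -0.0, -1.0]]
contact_force: [0.5, 0.5, -2.6]
gripper_width: 0.0598
clock: 25.55
position: [0.4098, -0.2625, 0.0829]
tool_rot: [[1.0, 0.021, 0.0], [0.021, -1.0, -0.0], [0.0, 0.0, -1.0]]
contact_force: [-0.9, -0.1, -2.0]
gripper_width: 0.0596
t25.55 pos [ 0.4098 -0.2625  0.0829] yaw 1.2 F [-0.9 -0.1 -2. ] w 0.0596
SHIFT [ 0.0005 -0.0004  0.0036] TURN [ 0.0003 -0.0005  0.0033] rows 0.1 j7 -1.39
```

```bash
python3 -m jog '[0,0,0,0.001,0,0,0,0,0,0,0.0025,0,0,0,0,0,0,0.0025,0,0,0]';python3 -m jog '[0,0,0,0.0007,0,0,0,0,0,0,0.0012,0,0,0,0,0,0,0.0012,0,0,0]'
```

```text
clock: 25.8
position: [0.4096, -0.2623, 0.08]
tool_rot: [[1.0, 0.021, -0.0], [0.021, -1.0, 0.0], [-0.0, -0.0, -1.0]]
contact_force: [0.2, -0.3, -1.9]
gripper_width: 0.0594
clock: 26.05
position: [0.4097, -0.2623, 0.0792]
tool_rot: [[1.0, 0.021, -0.0], [0.021, -1.0, -0.0], [-0.0, 0.0, -1.0]]
contact_force: [-0.9, 1.4, 2.9]
gripper_width: 0.0598
```

Contact at 0.0792. Release and rise.

```bash
python3 -m jog '[0,0,0,-0.0003,0,0,0, 0.8,0,0,-0.0003,0,0,0, 0.9,0,0,-0.0003,0,0,0,0.9,0,0,-0.0003,0,0,0,0.9,0,0,-0.0003,0,0,0]';python3 -m jog '[0.9,0,0,-0.02,0,0,0, 0.9,0,0,-0.06,0,0,0,0.9,-0.01,0,-0.1,0,0,0,0.9,-0.03,0,-0.14,0,0,0,0.9,-0.06,0,-0.17,0,0,0]'; python3 -c "
from h import *
grab('wrist','k1')"
python3 - <<'E'
from top import *
print(top(load('k1.npz'),(.41,-.262),.058,.04))
E
python3 go.py .4163 .1678 .25 90
```

```text
clock: 26.47
position: [0.4098, -0.2624, 0.0793]
tool_rot: [[1.0, 0.021, 0.0], [0.021, -1.0, -0.0], [0.0, 0.0, -1.0]]
contact_force: [-0.1, -1.0, -0.2]
gripper_width: 0.0806
clock: 26.88
position: [0.3545, -0.2633, 0.2494]
tool_rot: [[1.0, 0.024, 0.004], [0.024, -1.0, -0.001], [0.004, 0.001, -1.0]]
contact_force: [-0.8, -0.8, 0.6]
gripper_width: 0.0826
(array([ 0.4114, -0.2613]), array([ 0.4107, -0.2613]), array([0.0549, 0.055 ]), 'z 0.0569', 4477)
t26.93 pos [ 0.3494 -0.2651  0.2532] yaw 1.2 F [-5.6  1.4  1.7] w 0.0829
SHIFT [ 7.560e-02 -4.315e-01  4.000e-04] TURN [ 0.0065  0.0039 -1.5506] rows 12.4 j7 -1.08
```

View pics/k1.png

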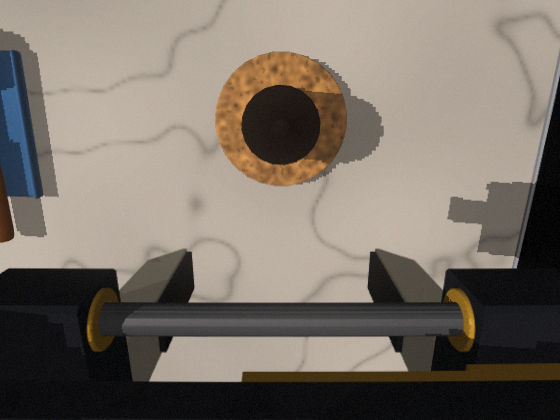

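The cellar stands centred on the mat, within 1 mm. Now the jars go back, mid first.

```bash
python3 -m jog '[0.9,0.006,-0.035,0,0,0,-0.12, 0.9,0.012,-0.07,0,0,0,-0.24, 0.9,0.018,-0.105,0,0,0,-0.36, 0.9,0.025,-0.14,0,0,0,-0.48, 0.9,0.03,-0.175,0,0,0,-0.6]'; python3 go.py .4163 .1685 .25 90
```

```text
clock: 27.35
position: [0.3786, -0.0865, 0.2469]
tool_rot: [[0.81, 0.586, 0.001], [0.586, -0.81, -0.001], [0.0, 0.001, -1.0]]
contact_force: [0.5, 0.5, -0.0]
gripper_width: 0.0824
t27.35 pos [ 0.3786 -0.0865  0.2469] yaw 35.9 F [ 0.5  0.5 -0. ] w 0.0824
SHIFT [ 0.1799 -0.1846 -0.0034] TURN [ 1.400e-03  5.000e-04 -9.447e-01] rows 7.6 j7 -0.88
```

```bash
python3 -m jog '[0.9,0.025,-0.026,-0.003,0,0,-0.12, 0.9,0.05,-0.052,-0.003,0,0,-0.24, 0.9,0.075,-0.078,-0.003,0,0,-0.36, 0.9,0.1,-0.104,-0.003,0,0,-0.48, 0.9,0.125,-0.13,-0.003,0,0,-0.6]'; python3 go.py .4163 .1685 .25 90
```

```text
clock: 27.77
position: [0.4045, 0.092, 0.2498]
tool_rot: [[0.338, 0.941, 0.001], [0.941, -0.338, -0.001], [-0.001, 0.001, -1.0]]
contact_force: [0.9, -0.5, -0.2]
gripper_width: 0.0826
t27.77 pos [0.4045 0.092  0.2498] yaw 70.3 F [ 0.9 -0.5 -0.2] w 0.0826
SHIFT [ 0.076  -0.0148 -0.0002] TURN [ 0.0014  0.0008 -0.3446] rows 2.8 j7 -0.85
```

```bash
python3 -m jog '[0.9,0.025,-0.005,0,0,0,-0.12, 0.9,0.05,-0.01,0,0,0,-0.24, 0.9,0.07,-0.014,0,0,0,-0.34, 0.9,0.076,-0.015,0,0,0,-0.344, 0.9,0.076,-0.015,0,0,0,-0.344]';python3 -m jog '[0.9,0,0,0,0,0,0,0.9,0,0,0,0,0,0]'; python3 go.py .4163 .1683 .1013 90;python3 -c "
from h import *
grab('wrist','l1')
from top import *
z=load('l1.npz')
print(top(z,(.416,.168),.096,.036),top(z,(.415,.256),.082,.04))"
```

```text
clock: 28.18
position: [0.4164, 0.1688, 0.2496]
tool_rot: [[0.005, 1.0, -0.0], [1.0, -0.005, 0.002], [0.002, -0.0, -1.0]]
contact_force: [0.5, 0.2, -0.1]
gripper_width: 0.0826
clock: 28.35
position: [0.4164, 0.1656, 0.2493]
tool_rot: [[0.009, 1.0, -0.001], [1.0, -0.009, -0.001], [-0.001, -0.001, -1.0]]
contact_force: [-0.3, -0.5, -0.1]
gripper_width: 0.0825
t28.35 pos [0.4164 0.1656 0.2493] yaw 89.5 F [-0.3 -0.5 -0.1] w 0.0825
SHIFT [ 0.0029 -0.      0.1479] TURN [-0.0006  0.0014 -0.0091] rows 3.5 j7 -0.77
(array([0.4166, 0.1694]), array([0.4166, 0.1686]), array([0.0441, 0.0445]), 'z 0.0967', 3523) (array([0.4156, 0.2559]), array([0.4156, 0.2554]), array([0.0523, 0.0527]), 'z 0.0827', 5926)
```

```bash
python3 -m jog '[0.9,0.001,0,0.035,0,0,0, 0.9,0.002,0,0.07,0,0,0, 0.9,0.003,0,0.1,0,0,0, 0.9,0.003,0,0.127,0,0,0, 0.9,0.003,0,0.14,0,0,0]';python3 -m jog '[0.9,0,0,0,0,0,0,0.9,0,0,0,0,0,0,0.9,0,0,0,0,0,0]'; python3 go.py .4163 .1683 .1013 90
```

```text
clock: 28.82
position: [0.4152, 0.1677, 0.1068]
tool_rot: [[0.009, 1.0, -0.004], [1.0, -0.009, -0.002], [-0.002, -0.004, -1.0]]
contact_force: [0.1, 0.1, -0.3]
gripper_width: 0.0825
clock: 29.07
position: [0.4174, 0.1698, 0.1106]
tool_rot: [[0.007, 1.0, 0.002], [1.0, -0.007, 0.0], [0.0, 0.002, -1.0]]
contact_force: [0.8, -0.4, -0.2]
gripper_width: 0.0825
t29.07 pos [0.4174 0.1698 0.1106] yaw 89.6 F [ 0.8 -0.4 -0.2] w 0.0825
SHIFT [-0.0015 -0.0011  0.0093] TURN [ 0.0015 -0.0002 -0.0073] rows 0.2 j7 -1.04
```

```bash
python3 -m jog '[0.9,-0.001,-0.001,0.005,0,0,0,0.9,-0.001,-0.001,0.009,0,0,0,0.9,-0.001,-0.001,0.009,0,0,0,0,-0.001,-0.001,0.009,0,0,0,0,-0.001,-0.001,0.009,0,0,0]';python3 -m jog '[0,0,0,0,0,0,0,0,0,0,0,0,0,0,0,0,0,0,0,0,0]'; python3 go.py .4163 .1683 .1013 90
```

```text
clock: 29.48
position: [0.4158, 0.1691, 0.1008]
tool_rot: [[0.006, 1.0, 0.0], [1.0, -0.006, 0.0], [0.0, 0.0, -1.0]]
contact_force: [0.4, -0.1, -0.3]
gripper_width: 0.0735
clock: 29.73
position: [0.4158, 0.1692, 0.1007]
tool_rot: [[0.006, 1.0, 0.0], [1.0, -0.006, 0.0], [0.0, 0.0, -1.0]]
contact_force: [0.5, -0.6, 0.9]
gripper_width: 0.0556
t29.73 pos [0.4158 0.1692 0.1007] yaw 89.7 F [ 0.5 -0.6  0.9] w 0.0556
SHIFT [-0.0009  0.0005 -0.0006] TURN [ 0.0003 -0.0002 -0.0059] rows 0.0 j7 -1.06
```

```bash
python3 -m jog '[0,0,0,-0.01,0,0,0,0,0,0,-0.035,0,0,0, 0,0,0,-0.075,0,0,0, 0,0,0,-0.11,0,0,0, 0,-0.01,0.01,-0.14,0,0,0]'; python3 go.py .65 -.0795 .245 81
```

```text
clock: 30.15
position: [0.4232, 0.1614, 0.2428]
tool_rot: [[0.001, 1.0, -0.001], [1.0, -0.001, 0.001], [0.001, -0.001, -1.0]]
contact_force: [1.5, -0.3, -2.7]
gripper_width: 0.0561
t30.15 pos [0.4232 0.1614 0.2428] yaw 90.0 F [ 1.5 -0.3 -2.7] w 0.0561
SHIFT [-0.2407  0.2269 -0.0027] TURN [-0.0013 -0.0009  0.1564] rows 7.9 j7 -0.77
```

```bash
python3 -m jog '[0,-0.028,0.026,-0.003,0,0,0.03, 0,-0.056,0.053,-0.003,0,0,0.06, 0,-0.084,0.079,-0.003,0,0,0.09, 0,-0.112,0.105,-0.003,0,0,0.12, 0,-0.14,0.132,-0.003,0,0,0.15]'; python3 go.py .65 -.0795 .245 81
```

```text
clock: 30.57
position: [0.557, 0.0165, 0.244]
tool_rot: [[0.157, 0.988, -0.001], [0.988, -0.157, -0.0], [-0.0, -0.001, -1.0]]
contact_force: [0.1, 0.9, -2.6]
gripper_width: 0.0554
t30.57 pos [0.557  0.0165 0.244 ] yaw 81.0 F [ 0.1  0.9 -2.6] w 0.0554
SHIFT [-0.0803  0.1069 -0.001 ] TURN [-0.0007  0.0005 -0.0001] rows 3.2 j7 -0.62
```

```bash
python3 -m jog '[0,-0.022,0.03,0,0,0,0, 0,-0.045,0.06,0,0,0,0, 0,-0.065,0.087,0,0,0,0, 0,-0.077,0.103,0,0,0,0, 0,-0.08,0.107,0,0,0,0]';python3 -m jog '[0,0,0,0.01,0,0,0,0,0,0,0.02,0,0,0,0,0,0,0.02,0,0,0]'; python3 go.py .65 -.0795 .1527 81
```

```text
clock: 30.98
position: [0.6516, -0.0825, 0.243]
tool_rot: [[0.161, 0.987, 0.0], [0.987, -0.161, -0.001], [-0.001, 0.0, -1.0]]
contact_force: [-0.3, -1.0, -2.1]
gripper_width: 0.0563
clock: 31.23
position: [0.6473, -0.0758, 0.2206]
tool_rot: [[0.153, 0.988, -0.005], [0.988, -0.153, 0.001], [0.0, -0.006, -1.0]]
contact_force: [0.4, 0.3, -3.3]
gripper_width: 0.0557
t31.23 pos [ 0.6473 -0.0758  0.2206] yaw 81.2 F [ 0.4  0.3 -3.3] w 0.0557
SHIFT [-0.0033  0.0036  0.0679] TURN [-0.0055 -0.0004  0.0036] rows 1.6 j7 -0.48
```

```bash
python3 -m jog '[0,-0.002,0.001,0.02,0,0,0, 0,-0.003,0.002,0.04,0,0,0, 0,-0.003,0.002,0.054,0,0,0, 0,-0.003,0.002,0.06,0,0,0, 0,-0.003,0.002,0.06,0,0,0]';python3 -m jog '[0,0,0,0,0,0,0,0,0,0,0,0,0,0]'; python3 go.py .65 -.0795 .1527 81
```

```text
clock: 31.65
position: [0.6498, -0.0798, 0.1617]
tool_rot: [[0.154, 0.988, -0.004], [0.988, -0.154, 0.001], [0.0, -0.004, -1.0]]
contact_force: [-0.0, 0.3, -2.2]
gripper_width: 0.0558
clock: 31.82
position: [0.6521, -0.0801, 0.1648]
tool_rot: [[0.155, 0.988, 0.002], [0.988, -0.155, 0.0], [0.0, 0.002, -1.0]]
contact_force: [0.4, 0.6, -3.0]
gripper_width: 0.0559
t31.82 pos [ 0.6521 -0.0801  0.1648] yaw 81.1 F [ 0.4  0.6 -3. ] w 0.0559
SHIFT [ 0.0003 -0.0022  0.0121] TURN [ 0.0017 -0.0004  0.0016] rows 0.3 j7 -0.51
```

```bash
python3 -m jog '[0,0,-0.001,0.004,0,0,0, 0,0,-0.002,0.008,0,0,0, 0,0,-0.002,0.0095,0,0,0, 0,0,-0.002,0.0095,0,0,0]'; python3 go.py .65 -.0795 .1527 81;python3 -m jog '[0,0,0,0.001,0,0,0,0,0,0,0.002,0,0,0,0,0,0,0.002,0,0,0]'; python3 go.py .65 -.0795 .1527 81
```

```text
clock: 32.15
position: [0.6491, -0.0805, 0.1536]
tool_rot: [[0.155, 0.988, -0.001], [0.988, -0.155, -0.0], [-0.0, -0.001, -1.0]]
contact_force: [-1.0, -0.1, -3.4]
gripper_width: 0.0559
t32.15 pos [ 0.6491 -0.0805  0.1536] yaw 81.1 F [-1.  -0.1 -3.4] w 0.0559
SHIFT [0.0012 0.0008 0.0009] TURN [-0.0008  0.0002  0.001 ] rows 0.0 j7 -0.52
clock: 32.4
position: [0.6496, -0.0804, 0.1528]
tool_rot: [[0.155, 0.988, 0.0], [0.988, -0.155, -0.0], [-0.0, 0.0, -1.0]]
contact_force: [-2.5, -0.6, 2.3]
gripper_width: 0.056
t32.40 pos [ 0.6496 -0.0804  0.1528] yaw 81.1 F [-2.5 -0.6  2.3] w 0.0560
SHIFT [0.0009 0.0002 0.0001] TURN [0.0003 0.0003 0.001 ] rows 0.0 j7 -0.52
```

Contact, within 1 mm. Release and rise.

```bash
python3 -m jog '[0,0,0,-0.0005,0,0,0, 0.8,0,0,-0.0005,0,0,0, 0.9,0,0,-0.0005,0,0,0,0.9,0,0,-0.0005,0,0,0,0.9,0,0,-0.0005,0,0,0]';python3 -m jog '[0.9,0,0,-0.02,0,0,0, 0.9,0,0,-0.05,0,0,0,0.9,0,0,-0.08,0,0,0,0.9,0,0,-0.1,0,0,0,0.9,0,0,-0.1,0,0,0]'; python3 -c "
from h import *
from top import *
z=grab('wrist','m1')
print(top(z,(.65,-.08),.148,.036))"; python3 go.py .4156 .2555 .25 90
```

```text
clock: 32.82
position: [0.6497, -0.0803, 0.1527]
tool_rot: [[0.155, 0.988, 0.001], [0.988, -0.155, 0.0], [0.0, 0.0, -1.0]]
contact_force: [-0.6, -0.3, 0.1]
gripper_width: 0.078
clock: 33.23
position: [0.6522, -0.0797, 0.2581]
tool_rot: [[0.155, 0.988, 0.008], [0.988, -0.155, -0.001], [0.001, 0.008, -1.0]]
contact_force: [0.1, 1.5, 0.4]
gripper_width: 0.0826
(array([ 0.6501, -0.0798]), array([ 0.6499, -0.0808]), array([0.0443, 0.0448]), 'z 0.1487', 4848)
t33.28 pos [ 0.6511 -0.08    0.2556] yaw 81.1 F [-0.1  0.8 -0.6] w 0.0827
SHIFT [ 0.2948 -0.2848  0.0041] TURN [ 0.0055  0.0002 -0.156 ] rows 9.8 j7 -0.46
```

View pics/m1.png

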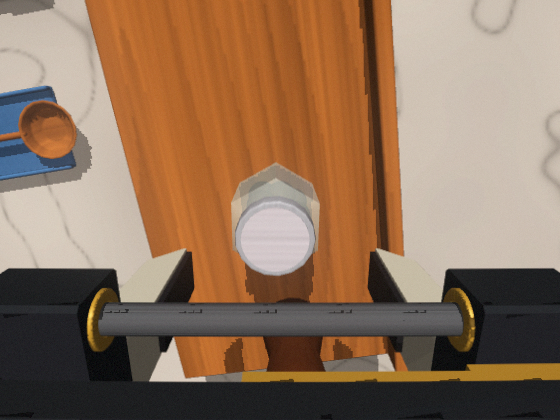

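Mid is back: measured (0.650,−0.0808) against the original (0.650,−0.080). Now the squat jar.

```bash
python3 -m jog '[0.9,0.03,-0.028,0,0,0,-0.03, 0.9,0.06,-0.057,0,0,0,-0.06, 0.9,0.09,-0.086,0,0,0,-0.09, 0.9,0.12,-0.115,0,0,0,-0.12, 0.9,0.15,-0.144,0,0,0,-0.156]'; python3 go.py .4156 .2555 .25 90
```

```text
clock: 33.7
position: [0.5287, 0.0909, 0.2513]
tool_rot: [[-0.001, 1.0, -0.002], [1.0, 0.001, -0.0], [-0.0, -0.002, -1.0]]
contact_force: [0.8, 0.6, 0.5]
gripper_width: 0.0825
t33.70 pos [0.5287 0.0909 0.2513] yaw 90.1 F [0.8 0.6 0.5] w 0.0825
SHIFT [ 0.1647 -0.1129  0.0015] TURN [-0.0017  0.0002  0.001 ] rows 4.8 j7 -0.62
```

```bash
python3 -m jog '[0.9,0.033,-0.023,0,0,0,0, 0.9,0.068,-0.046,0,0,0,0, 0.9,0.102,-0.07,0,0,0,0, 0.9,0.138,-0.095,0,0,0,0, 0.9,0.163,-0.112,0.01,0,0,0]';python3 -m jog '[0.9,0,0,0.01,0,0,0,0.9,0,0,0.03,0,0,0,0.9,0,0,0.04,0,0,0,0.9,0,0,0.04,0,0,0]'; python3 go.py .4156 .2555 .0884 90
```

```text
clock: 34.12
position: [0.4166, 0.2557, 0.2431]
tool_rot: [[-0.002, 1.0, 0.001], [1.0, 0.002, 0.001], [0.001, 0.001, -1.0]]
contact_force: [1.6, 0.2, -0.0]
gripper_width: 0.0825
clock: 34.45
position: [0.4172, 0.2514, 0.1998]
tool_rot: [[-0.0, 1.0, -0.005], [1.0, 0.0, -0.003], [-0.003, -0.005, -1.0]]
contact_force: [-0.4, -0.7, 0.1]
gripper_width: 0.0828
t34.45 pos [0.4172 0.2514 0.1998] yaw 90.0 F [-0.4 -0.7  0.1] w 0.0828
SHIFT [ 0.0044 -0.001   0.1114] TURN [-0.005   0.0025  0.0001] rows 2.7 j7 -1.04
```

```bash
python3 -m jog '[0.9,0.001,0,0.025,0,0,0, 0.9,0.002,0,0.05,0,0,0, 0.9,0.003,0,0.075,0,0,0, 0.9,0.003,0,0.095,0,0,0, 0.9,0.003,0,0.102,0,0,0]';python3 -m jog '[0.9,0,0,0,0,0,0,0.9,0,0,0,0,0,0,0.9,0,0,0,0,0,0]'; python3 go.py .4156 .2555 .0884 90
```

```text
clock: 34.87
position: [0.4179, 0.2544, 0.0982]
tool_rot: [[0.001, 1.0, -0.004], [1.0, -0.001, -0.002], [-0.002, -0.004, -1.0]]
contact_force: [0.8, -0.2, 0.5]
gripper_width: 0.0826
clock: 35.12
position: [0.4196, 0.2564, 0.1018]
tool_rot: [[0.0, 1.0, 0.002], [1.0, -0.0, 0.001], [0.001, 0.002, -1.0]]
contact_force: [-0.9, 0.2, 0.2]
gripper_width: 0.0828
t35.12 pos [0.4196 0.2564 0.1018] yaw 90.0 F [-0.9  0.2  0.2] w 0.0828
SHIFT [-0.001  -0.004   0.0134] TURN [ 0.0016 -0.0011 -0.0005] rows 0.3 j7 -1.20
```

```bash
python3 -m jog '[0.9,-0.001,-0.002,0.007,0,0,0,0.9,-0.001,-0.003,0.012,0,0,0,0.9,-0.001,-0.003,0.0125,0,0,0,0.9,-0.001,-0.003,0.0125,0,0,0,0,-0.001,-0.003,0.0125,0,0,0]';python3 -m jog '[0,0,0,0,0,0,0,0,0,0,0,0,0,0,0,0,0,0,0,0,0]'; python3 go.py .4156 .2555 .0884 90
```

```text
clock: 35.53
position: [0.4157, 0.255, 0.0882]
tool_rot: [[-0.0, 1.0, 0.0], [1.0, 0.0, -0.0], [-0.0, 0.0, -1.0]]
contact_force: [0.4, 0.4, 0.2]
gripper_width: 0.0798
clock: 35.78
position: [0.4158, 0.2551, 0.0882]
tool_rot: [[-0.0, 1.0, 0.0], [1.0, 0.0, 0.0], [0.0, 0.0, -1.0]]
contact_force: [-0.2, -0.2, 0.6]
gripper_width: 0.0661
t35.78 pos [0.4158 0.2551 0.0882] yaw 90.0 F [-0.2 -0.2  0.6] w 0.0661
SHIFT [ 0.0004 -0.0002 -0.0002] TURN [ 0.0003 -0.0002  0.0001] rows 0.0 j7 -1.22
```

```bash
python3 -m jog '[0,0,0,-0.012,0,0,0,0,0,0,-0.045,0,0,0, 0,0,0,-0.085,0,0,0, 0,-0.005,0.01,-0.125,0,0,0, 0,-0.02,0.03,-0.157,0,0,0]'; python3 go.py .655 .0836 .245 90
```

```text
clock: 36.2
position: [0.443, 0.238, 0.2484]
tool_rot: [[-0.007, 1.0, -0.0], [1.0, 0.007, 0.002], [0.002, -0.0, -1.0]]
contact_force: [1.5, 1.5, -3.8]
gripper_width: 0.0661
t36.20 pos [0.443  0.238  0.2484] yaw 90.4 F [ 1.5  1.5 -3.8] w 0.0661
SHIFT [-0.156   0.2108  0.003 ] TURN [-0.0003 -0.002   0.0074] rows 6.3 j7 -0.93
```

```bash
python3 -m jog '[0,-0.022,0.03,0,0,0,0.007, 0,-0.045,0.06,0,0,0,0.007, 0,-0.07,0.095,0,0,0,0.007, 0,-0.095,0.13,0,0,0,0.007, 0,-0.12,0.162,0,0,0,0.007]'; python3 go.py .655 .0836 .245 90
```

```text
clock: 36.62
position: [0.6074, 0.1145, 0.2459]
tool_rot: [[0.007, 1.0, -0.0], [1.0, -0.007, -0.0], [-0.0, -0.0, -1.0]]
contact_force: [0.3, 1.1, -2.8]
gripper_width: 0.066
t36.62 pos [0.6074 0.1145 0.2459] yaw 89.6 F [ 0.3  1.1 -2.8] w 0.0660
SHIFT [-0.0306  0.0478  0.0009] TURN [-0.      0.     -0.0065] rows 1.4 j7 -0.65
```

```bash
python3 -m jog '[0,-0.018,0.025,0,0,0,-0.004, 0,-0.028,0.042,0,0,0,-0.004, 0,-0.0305,0.048,0.005,0,0,-0.004, 0,-0.0305,0.048,0.02,0,0,-0.004,0,-0.0305,0.048,0.03,0,0,-0.004]';python3 -m jog '[0,0,0,0.005,0,0,0,0,0,0,0.005,0,0,0,0,0,0,0.005,0,0,0]'; python3 go.py .655 .0836 .1402 90
```

```text
clock: 37.03
position: [0.6527, 0.086, 0.2135]
tool_rot: [[0.002, 1.0, -0.002], [1.0, -0.002, 0.001], [0.001, -0.002, -1.0]]
contact_force: [-0.4, 1.2, -3.4]
gripper_width: 0.0658
clock: 37.28
position: [0.6529, 0.0865, 0.2096]
tool_rot: [[0.0, 1.0, -0.002], [1.0, -0.0, 0.0], [0.0, -0.002, -1.0]]
contact_force: [0.0, -0.3, -2.0]
gripper_width: 0.0659
t37.28 pos [0.6529 0.0865 0.2096] yaw 90.0 F [ 0.  -0.3 -2. ] w 0.0659
SHIFT [-0.0029  0.0022  0.0694] TURN [-0.0016 -0.0001 -0.0005] rows 1.7 j7 -0.60
```

```bash
python3 -m jog '[0,-0.002,0.001,0.02,0,0,0, 0,-0.003,0.001,0.04,0,0,0, 0,-0.003,0.001,0.055,0,0,0, 0,-0.003,0.001,0.062,0,0,0, 0,-0.003,0.001,0.062,0,0,0]';python3 -m jog '[0,0,0,0,0,0,0,0,0,0,0,0,0,0]'; python3 go.py .655 .0836 .1402 90
```

```text
clock: 37.7
position: [0.6539, 0.0823, 0.1464]
tool_rot: [[0.002, 1.0, -0.003], [1.0, -0.002, -0.0], [-0.0, -0.003, -1.0]]
contact_force: [-0.1, -0.4, -2.5]
gripper_width: 0.0659
clock: 37.87
position: [0.6559, 0.0828, 0.1493]
tool_rot: [[0.003, 1.0, 0.002], [1.0, -0.003, 0.001], [0.001, 0.002, -1.0]]
contact_force: [0.4, -0.3, -2.4]
gripper_width: 0.0661
t37.87 pos [0.6559 0.0828 0.1493] yaw 89.9 F [ 0.4 -0.3 -2.4] w 0.0661
SHIFT [ 0.0007 -0.0009  0.0091] TURN [ 0.0018 -0.0007 -0.0026] rows 0.2 j7 -0.64
```

```bash
python3 -m jog '[0,0.001,-0.001,0.003,0,0,0, 0,0.001,-0.001,0.006,0,0,0, 0,0.001,-0.001,0.007,0,0,0, 0,0.001,-0.001,0.007,0,0,0]'; python3 go.py .655 .0836 .1402 90;python3 -m jog '[0,0,0,0.001,0,0,0,0,0,0,0.0015,0,0,0,0,0,0,0.0015,0,0,0]'; python3 go.py .655 .0836 .1402 90
```

```text
clock: 38.2
position: [0.654, 0.083, 0.1409]
tool_rot: [[0.003, 1.0, -0.0], [1.0, -0.003, -0.0], [-0.0, -0.0, -1.0]]
contact_force: [-0.3, 0.1, -3.1]
gripper_width: 0.0658
t38.20 pos [0.654  0.083  0.1409] yaw 89.8 F [-0.3  0.1 -3.1] w 0.0658
SHIFT [0.0006 0.001  0.0007] TURN [-0.0003  0.0002 -0.0029] rows 0.0 j7 -0.64
clock: 38.45
position: [0.6543, 0.0832, 0.1403]
tool_rot: [[0.003, 1.0, 0.0], [1.0, -0.003, -0.0], [-0.0, 0.0, -1.0]]
contact_force: [-1.5, -1.1, 3.4]
gripper_width: 0.0659
t38.45 pos [0.6543 0.0832 0.1403] yaw 89.8 F [-1.5 -1.1  3.4] w 0.0659
SHIFT [0.0004 0.0007 0.0001] TURN [ 0.0004  0.0003 -0.0031] rows 0.0 j7 -0.65
```

```bash
python3 -m jog '[0,0,0,-0.0004,0,0,0, 0.8,0,0,-0.0004,0,0,0, 0.9,0,0,-0.0004,0,0,0,0.9,0,0,-0.0004,0,0,0,0.9,0,0,-0.0004,0,0,0]';python3 -m jog '[0.9,0,0,-0.02,0,0,0, 0.9,0,0,-0.05,0,0,0,0.9,0,0,-0.085,0,0,0,0.9,0,0,-0.11,0,0,0,0.9,0,0,-0.11,0,0,0]'; python3 -c "
from h import *
from top import *
z=grab('wrist','n1')
print(top(z,(.655,.084),.134,.04))"; python3 go.py .415 .342 .25 90
```

```text
clock: 38.87
position: [0.6543, 0.0832, 0.14]
tool_rot: [[0.003, 1.0, 0.0], [1.0, -0.003, 0.0], [0.0, 0.0, -1.0]]
contact_force: [0.2, 0.5, -0.7]
gripper_width: 0.0822
clock: 39.28
position: [0.657, 0.0847, 0.2565]
tool_rot: [[0.003, 1.0, 0.01], [1.0, -0.003, 0.002], [0.002, 0.01, -1.0]]
contact_force: [1.3, 1.0, 1.2]
gripper_width: 0.0824
(array([0.6547, 0.0849]), array([0.6548, 0.0839]), array([0.0521, 0.0527]), 'z 0.1347', 6092)
t39.33 pos [0.656  0.0841 0.2537] yaw 89.8 F [-0.   0.1 -0. ] w 0.0826
SHIFT [ 0.2572 -0.2417  0.0024] TURN [ 0.0064 -0.001  -0.003 ] rows 8.5 j7 -0.58
```

View pics/n1.png

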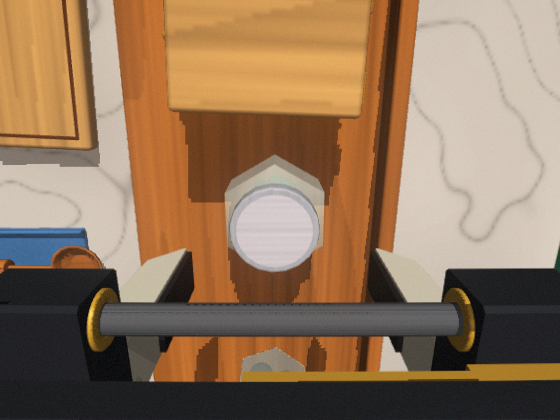

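Squat is back at (0.6548,0.0839), matching the original. The tall jar is last, with a 70 mm opening.

```bash
python3 -m jog '[0.76,0.03,-0.028,0,0,0,0, 0.76,0.06,-0.056,0,0,0,0, 0.76,0.09,-0.084,0,0,0,0, 0.76,0.12,-0.113,0,0,0,0, 0.76,0.15,-0.141,0,0,0,0]'; python3 go.py .415 .342 .25 90
```

```text
clock: 39.75
position: [0.5116, 0.2341, 0.2488]
tool_rot: [[0.003, 1.0, -0.002], [1.0, -0.003, -0.001], [-0.001, -0.002, -1.0]]
contact_force: [-0.1, -0.2, 0.1]
gripper_width: 0.0701
t39.75 pos [0.5116 0.2341 0.2488] yaw 89.8 F [-0.1 -0.2  0.1] w 0.0701
SHIFT [ 0.1076 -0.097  -0.0011] TURN [-0.0015  0.0007 -0.0035] rows 3.5 j7 -0.89
```

```bash
python3 -m jog '[0.76,0.027,-0.025,0,0,0,0, 0.76,0.056,-0.05,0,0,0,0, 0.76,0.083,-0.075,0,0,0,0, 0.76,0.102,-0.092,0,0,0,0, 0.76,0.107,-0.097,0,0,0,0]';python3 -m jog '[0.76,0,0,0.01,0,0,0,0.76,0,0,0.03,0,0,0,0.76,0,0,0.04,0,0,0,0.76,0,0,0.04,0,0,0]'; python3 go.py .415 .342 .1173 90
```

```text
clock: 40.17
position: [0.4123, 0.3446, 0.2497]
tool_rot: [[-0.005, 1.0, -0.002], [1.0, 0.005, 0.002], [0.002, -0.002, -1.0]]
contact_force: [-1.1, 0.1, 0.4]
gripper_width: 0.0699
clock: 40.5
position: [0.417, 0.3378, 0.2065]
tool_rot: [[0.005, 1.0, -0.004], [1.0, -0.005, -0.004], [-0.004, -0.004, -1.0]]
contact_force: [0.8, -0.3, -0.1]
gripper_width: 0.0697
t40.50 pos [0.417  0.3378 0.2065] yaw 89.7 F [ 0.8 -0.3 -0.1] w 0.0697
SHIFT [ 0.0046 -0.0016  0.0892] TURN [-0.0043  0.0041 -0.0054] rows 2.1 j7 -1.19
```

```bash
python3 -m jog '[0.76,0.001,0,0.02,0,0,0, 0.76,0.002,0,0.04,0,0,0, 0.76,0.003,0,0.06,0,0,0, 0.76,0.003,0,0.073,0,0,0, 0.76,0.003,0,0.078,0,0,0]';python3 -m jog '[0.76,0,0,0,0,0,0,0.76,0,0,0,0,0,0,0.76,0,0,0,0,0,0]'; python3 go.py .415 .342 .1173 90
```

```text
clock: 40.92
position: [0.4169, 0.3423, 0.1299]
tool_rot: [[0.004, 1.0, -0.003], [1.0, -0.004, -0.002], [-0.002, -0.003, -1.0]]
contact_force: [-0.7, -0.4, 0.1]
gripper_width: 0.0701
clock: 41.17
position: [0.4176, 0.3443, 0.133]
tool_rot: [[0.003, 1.0, 0.001], [1.0, -0.003, 0.001], [0.001, 0.001, -1.0]]
contact_force: [0.4, 0.7, 0.5]
gripper_width: 0.0696
t41.17 pos [0.4176 0.3443 0.133 ] yaw 89.8 F [0.4 0.7 0.5] w 0.0696
SHIFT [-0.0024 -0.0026  0.0157] TURN [ 0.0013 -0.0011 -0.0032] rows 0.4 j7 -1.28
```

```bash
python3 -m jog '[0.76,-0.001,-0.001,0.008,0,0,0, 0.76,-0.002,-0.002,0.014,0,0,0, 0.76,-0.002,-0.002,0.015,0,0,0, 0.76,-0.002,-0.002,0.015,0,0,0, 0,-0.002,-0.002,0.015,0,0,0]';python3 -m jog '[0,0,0,0,0,0,0,0,0,0,0,0,0,0,0,0,0,0,0,0,0]'; python3 go.py .415 .342 .1173 90
```

```text
clock: 41.58
position: [0.4149, 0.3418, 0.1169]
tool_rot: [[0.003, 1.0, -0.0], [1.0, -0.003, -0.0], [-0.0, -0.0, -1.0]]
contact_force: [0.2, -0.4, 0.2]
gripper_width: 0.0665
clock: 41.83
position: [0.415, 0.342, 0.1172]
tool_rot: [[0.003, 1.0, 0.0], [1.0, -0.003, 0.0], [0.0, 0.0, -1.0]]
contact_force: [1.3, -0.5, 0.1]
gripper_width: 0.0478
t41.83 pos [0.415  0.342  0.1172] yaw 89.8 F [ 1.3 -0.5  0.1] w 0.0478
SHIFT [-0.     -0.     -0.0001] TURN [ 0.0003 -0.0002 -0.0029] rows 0.0 j7 -1.30
```

```bash
python3 -m jog '[0,0,0,0,0,0,0,0,0,0,-0.012,0,0,0,0,0,0,-0.045,0,0,0, 0,0,0,-0.085,0,0,0, 0,-0.01,0.005,-0.125,0,0,0]'; python3 go.py .5876 .0048 .25 90
```

```text
clock: 42.25
position: [0.4176, 0.3335, 0.2436]
tool_rot: [[-0.001, 1.0, -0.003], [1.0, 0.001, 0.001], [0.001, -0.003, -1.0]]
contact_force: [0.7, 0.8, -1.2]
gripper_width: 0.0458
t42.25 pos [0.4176 0.3335 0.2436] yaw 90.1 F [ 0.7  0.8 -1.2] w 0.0458
SHIFT [-0.3289  0.1696 -0.0072] TURN [-0.0027 -0.0012  0.0011] rows 8.9 j7 -1.14
```

```bash
python3 -m jog '[0,-0.034,0.017,-0.003,0,0,0, 0,-0.07,0.036,-0.005,0,0,0, 0,-0.105,0.054,-0.005,0,0,0, 0,-0.14,0.072,-0.005,0,0,0, 0,-0.175,0.09,-0.005,0,0,0]'; python3 go.py .5876 .0048 .25 90
```

```text
clock: 42.67
position: [0.5098, 0.1547, 0.2479]
tool_rot: [[0.003, 1.0, 0.001], [1.0, -0.003, -0.001], [-0.001, 0.001, -1.0]]
contact_force: [0.4, 1.3, -2.2]
gripper_width: 0.0461
t42.67 pos [0.5098 0.1547 0.2479] yaw 89.9 F [ 0.4  1.3 -2.2] w 0.0461
SHIFT [-0.1497  0.0782 -0.0019] TURN [ 0.0007  0.0006 -0.0025] rows 4.1 j7 -0.75
```

```bash
python3 -m jog '[0,-0.033,0.017,0,0,0,0, 0,-0.068,0.036,0,0,0,0, 0,-0.105,0.055,0,0,0,0, 0,-0.135,0.071,0,0,0,0, 0,-0.148,0.077,0,0,0,0]';python3 -m jog '[0,0,0,0.005,0,0,0,0,0,0,0.01,0,0,0,0,0,0,0.01,0,0,0]'; python3 go.py .5876 .0048 .1692 90
```

```text
clock: 43.08
position: [0.5879, 0.0015, 0.2471]
tool_rot: [[0.01, 1.0, 0.001], [1.0, -0.01, -0.003], [-0.003, 0.001, -1.0]]
contact_force: [0.6, -0.7, -2.7]
gripper_width: 0.0459
clock: 43.33
position: [0.5846, 0.0097, 0.2361]
tool_rot: [[0.001, 1.0, -0.002], [1.0, -0.001, 0.001], [0.001, -0.002, -1.0]]
contact_force: [0.2, 0.0, -1.9]
gripper_width: 0.0461
t43.33 pos [0.5846 0.0097 0.2361] yaw 89.9 F [ 0.2  0.  -1.9] w 0.0461
SHIFT [-0.005   0.0032  0.0669] TURN [-0.0023 -0.001  -0.0013] rows 1.6 j7 -0.48
```

```bash
python3 -m jog '[0,-0.002,0.001,0.02,0,0,0, 0,-0.004,0.002,0.04,0,0,0, 0,-0.004,0.002,0.053,0,0,0, 0,-0.004,0.002,0.058,0,0,0, 0,-0.004,0.002,0.058,0,0,0]';python3 -m jog '[0,0,0,0,0,0,0,0,0,0,0,0,0,0]'; python3 go.py .5876 .0048 .1692 90
```

```text
clock: 43.75
position: [0.5867, 0.0057, 0.1779]
tool_rot: [[0.001, 1.0, -0.003], [1.0, -0.001, 0.001], [0.001, -0.003, -1.0]]
contact_force: [-0.1, 0.2, -2.0]
gripper_width: 0.0462
clock: 43.92
position: [0.5886, 0.0052, 0.1801]
tool_rot: [[0.002, 1.0, 0.002], [1.0, -0.002, 0.0], [0.0, 0.002, -1.0]]
contact_force: [-0.2, 0.1, -1.7]
gripper_width: 0.0463
t43.92 pos [0.5886 0.0052 0.1801] yaw 89.9 F [-0.2  0.1 -1.7] w 0.0463
SHIFT [-0.0004 -0.001   0.0109] TURN [ 0.0017 -0.0003 -0.0021] rows 0.3 j7 -0.53
```

```bash
python3 -m jog '[0,0,-0.001,0.004,0,0,0, 0,0,-0.001,0.007,0,0,0, 0,0,-0.001,0.0085,0,0,0, 0,0,-0.001,0.0085,0,0,0]'; python3 go.py .5876 .0048 .1692 90;python3 -m jog '[0,0,0,0.001,0,0,0,0,0,0,0.0018,0,0,0,0,0,0,0.0018,0,0,0]'; python3 go.py .5876 .0048 .1692 90
```

```text
clock: 44.25
position: [0.5867, 0.0042, 0.1702]
tool_rot: [[0.003, 1.0, -0.001], [1.0, -0.003, -0.0], [-0.0, -0.001, -1.0]]
contact_force: [0.1, 0.8, -1.8]
gripper_width: 0.0462
t44.25 pos [0.5867 0.0042 0.1702] yaw 89.8 F [ 0.1  0.8 -1.8] w 0.0462
SHIFT [0.0006 0.0009 0.001 ] TURN [-0.0005  0.0002 -0.0031] rows 0.0 j7 -0.54
clock: 44.5
position: [0.5871, 0.0043, 0.1692]
tool_rot: [[0.003, 1.0, 0.0], [1.0, -0.003, -0.0], [-0.0, 0.0, -1.0]]
contact_force: [-1.8, -0.3, 2.6]
gripper_width: 0.0459
t44.50 pos [0.5871 0.0043 0.1692] yaw 89.8 F [-1.8 -0.3  2.6] w 0.0459
SHIFT [ 0.0005  0.0005 -0.    ] TURN [ 0.0002  0.0004 -0.0031] rows 0.0 j7 -0.54
```

Contact in place. Release, rise, and look over everything.

```bash
python3 -m jog '[0,0,0,-0.0004,0,0,0, 0.7,0,0,-0.0004,0,0,0, 0.76,0,0,-0.0004,0,0,0,0.76,0,0,-0.0004,0,0,0,0.76,0,0,-0.0004,0,0,0]';python3 -m jog '[0.76,0,0,-0.02,0,0,0, 0.76,0,0,-0.06,0,0,0,0.76,0,0,-0.1,0,0,0,0.76,0,0,-0.14,0,0,0,0.76,0,0,-0.18,0,0,0]';python3 -m jog '[0.76,0.02,-0.03,-0.03,0,0,0,0.76,0.04,-0.06,-0.06,0,0,0, 0.76,0.05,-0.08,-0.07,0,0,0,0.76,0.05,-0.08,-0.07,0,0,0,0.76,0.05,-0.08,-0.07,0,0,0]'
python3 - <<'E'
from top import *
for n in ('wrist','scene','side'):
    z=grab(n,'o_'+n)
    a=load('a_'+n+'.npz') if n!='wrist' else load('b2.npz')
    for k,xy,h,r in (('squat',(.655,.084),.134,.04),('tall',(.5876,.0055),.162,.032),('mid',(.650,-.08),.148,.036),('cellar',(.411,-.2615),.058,.04),('box',(.645,.197),.134,.09),('mill',(.645,-.188),.195,.04)):
        f=lambda t:t and (t[1],t[3],t[4])
        print(n,k,f(top(z,xy,h,r)),'was',f(top(a,xy,h,r)))
E
python3 go.py .5876 .0055 .3 90
```

```text
clock: 44.92
position: [0.5871, 0.0044, 0.1692]
tool_rot: [[0.003, 1.0, 0.0], [1.0, -0.003, 0.0], [0.0, 0.0, -1.0]]
contact_force: [-0.3, 0.4, 0.4]
gripper_width: 0.067
clock: 45.33
position: [0.5866, 0.0046, 0.3509]
tool_rot: [[0.002, 1.0, -0.0], [1.0, -0.002, 0.0], [0.0, -0.0, -1.0]]
contact_force: [1.6, -0.4, -1.1]
gripper_width: 0.0699
clock: 45.75
position: [0.5066, 0.0559, 0.4207]
tool_rot: [[0.001, 1.0, 0.004], [1.0, -0.001, -0.003], [-0.003, 0.004, -1.0]]
contact_force: [1.2, -0.3, -0.2]
gripper_width: 0.0699
wrist squat (array([0.6536, 0.0834]), 'z 0.1344', 2374) was (array([0.6549, 0.0839]), 'z 0.1347', 2568)
wrist tall (array([0.5869, 0.0054]), 'z 0.1626', 1130) was (array([0.5876, 0.0057]), 'z 0.1627', 1212)
wrist mid (array([ 0.6585, -0.061 ]), 'z 0.1473', 22) was (array([ 0.6494, -0.0795]), 'z 0.1485', 1377)
wrist cellar (array([ 0.4102, -0.2571]), 'z 0.0568', 753) was None
wrist box (array([0.6499, 0.1844]), 'z 0.1340', 8588) was (array([0.6504, 0.1534]), 'z 0.1342', 6272)
wrist mill None was None
scene squat (array([0.6571, 0.0822]), 'z 0.1327', 519) was (array([0.657
[... 533 characters left out ...]
6, 0.0828]), 'z 0.1338', 473) was (array([0.6527, 0.0838]), 'z 0.1339', 481)
side tall (array([0.5851, 0.0047]), 'z 0.1616', 238) was (array([0.5856, 0.0053]), 'z 0.1616', 234)
side mid (array([ 0.6471, -0.0821]), 'z 0.1477', 253) was (array([ 0.6472, -0.0803]), 'z 0.1478', 251)
side cellar (array([ 0.4083, -0.2614]), 'z 0.0558', 329) was None
side box (array([0.6486, 0.1941]), 'z 0.1333', 2172) was (array([0.6488, 0.1738]), 'z 0.1333', 2172)
side mill (array([ 0.6434, -0.1922]), 'z 0.1931', 62) was (array([ 0.6431, -0.1922]), 'z 0.1929', 64)
t45.90 pos [0.5075 0.0533 0.4184] yaw 89.7 F [ 0.6 -0.6 -0.1] w 0.0704
SHIFT [-0.0474  0.0804  0.1183] TURN [-0.0007  0.0002 -0.0047] rows 3.6 j7 -0.37
```

View pics/o_scene.png

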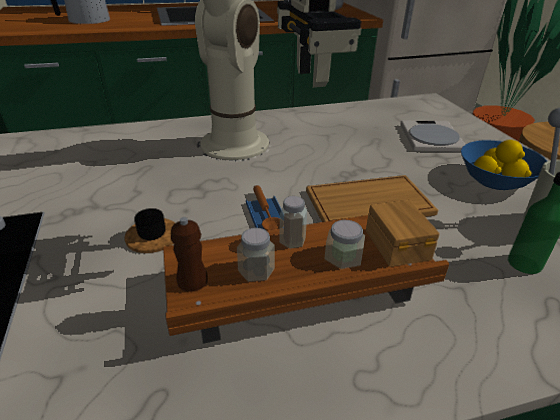

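View pics/o_wrist.png

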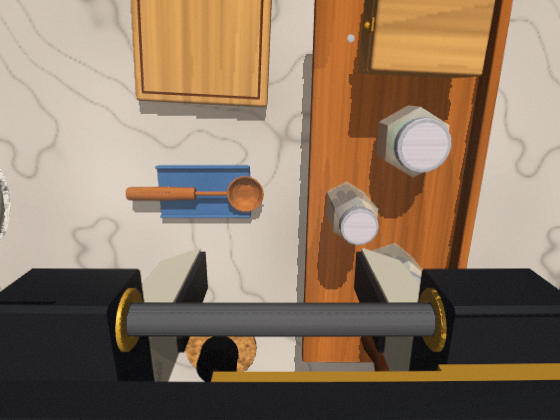

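The scene view shows the three jars on the shelf at (256,253), (293,220) and (346,243), the cellar on the mat at (150,222), and the mill and box as at the start. Hand in.

```bash
python3 -m jog '[0.76,0,0,0,0,0,0,0.76,0,0,0,0,0,0,0.76,0,0,0,0,0,0]'; python3 -c "
from bench import ticket
print(ticket.job_done())"
```

```text
clock: 46.15
position: [0.5073, 0.0541, 0.4183]
tool_rot: [[0.004, 1.0, -0.001], [1.0, -0.004, 0.001], [0.001, -0.001, -1.0]]
contact_force: [0.5, -0.6, -0.1]
gripper_width: 0.0697
the job is handed in; nothing more can be done
None
```

The job is done and handed in at about 46 s. All three jars stood on the chopping board (lid heights and positions checked). The salt cellar then went onto the cork mat, and the mid, squat and tall jars went back to their spots on the shelf. I lowered each piece until the wrist force showed contact before releasing it.

**Final checks**
- **Jars:** the scene and side cameras put each jar within about 2 mm of where it started, with lid heights unchanged to 0.2 mm.
- **Salt cellar:** it sits within about 1 mm of the mat centre in the wrist picture taken just after release.
- **Pepper mill and oak box:** the scene camera shows both unmoved to within 1 mm, and the gripper was well clear of everything at the end.

**Disagreements between measurements**
- The scene and side fits of the mat differed by about 10 mm in x (about 6 mm after bias correction), so I re-measured it with the wrist camera before placing the cellar.
- The last wrist picture had the mid jar mostly hidden, so that reading was unusable and I relied on the other two cameras for it.
- The side camera's "before" reading for the oak box was 20 mm off, probably because the search area overlapped the squat jar's lid. An earlier side reading and the scene camera show the box did not move.

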